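Repack the transit case with speakers

ROBOT

A 6-joint arm with a two-finger parallel gripper is mounted at the origin on the work surface. World frame = base frame: x ahead of the robot, y to its left, z up, the work surface at z = 0. Lengths are in mm, angles in rad, forces in N, time in s.
With the tool pointing down it reaches from about 375 to 925 mm from the base axis. Payload 5.7 kg.
Tool frame: the origin (TCP) lies at the very end of the fingers, on their centre line; the grasp point (between the pads) lies r.pinch_z behind it (r.pinch_z is the distance from the TCP to the grasp point, in mm); z points along the fingers, y is the direction in which the jaws open and shut (so a half turn about z gives the same grasp; the last joint's range is limited). The gripper opens to 85 mm and grips with 20 to 120 N. Pads are 22 mm wide; open, the fingers measure 114 mm over their backs; the gripper's body (76 mm by 85 mm) begins 54 mm behind the grasp point. The pads swing forward as they close: fully open they stand 13 mm farther back than shut.
Start: joints at [-1.299, 0.359, 1.51, -0, 1.272, -0.115], TCP at [226.319, -555.647, 231.267] pointing down, gripper open.
Joint ranges: [-2.97, 2.97], [-1.01, 2.36], [0.21, 2.38], [-0.96, 4.11], [0.2, 2.71], [-2.98, 2.98]. Speed limits (rad/s): [2.39, 2.39, 3.14, 3.14, 3.14, 3.14].

INTERFACE

Orientations are given as a rotation vector (axis times angle).
In Python, from rig import r, get_image gives the robot as it stands. The module is installed in compiled form; this text tells all that it offers.
- The arm moves only by the tool jog_arm, never from a script. Its argument "series" is a list that holds one entry, the list of rows, each a list of 6 numbers: the shift along the tool's x, y, z in m, then the turn, a rotation vector about the tool's x, y, z in degrees. A call has 1 to 5 rows; each row is the pose to reach, as a shift and turn from the pose measured when the call began, along the tool's axes at that moment; what a row does not reach only later rows make up. A row lasts 1/10 s, in which the tool goes at most 50 mm and 8.59 degrees, less where a joint would pass 70% of its speed; a pose out of reach is approached as far as the arm can. A call with a gripper value outside its range is refused whole. "grip" is the opening, from 0 (shut) to 1 (fully open), set as the call begins (left out, the last holds). The fingers move at their own pace and stop on an object; the grip force is fixed at half the most. Time passes only in rows, so rows that repeat a pose let the fingers close. It gives the time, the measured TCP pose, the force and the opening at its end, in the units of the state.
- r.observe(): the state, without advancing time (a new reading comes with each control period).
- get_image(name): name is "scene" or "top" or "wrist"; returns a dict with "frame" (480x640x3 uint8, red, green, blue), "range_z" (480x640 float32, mm along the optical axis (not along the pixel's ray), 0 where there is no reading), "camera_matrix" (3x3 intrinsics, pixels), "extrinsics" (4x4, takes a point from camera to world coordinates); the wrist camera has in their place "mount" (4x4, takes a point from camera to tool coordinates, whose origin is the TCP and whose axes are the flange's). Camera axes: x right, y up, looking along -z (the intrinsics and any distortion apply to the point x, -y, -z); pixel columns grow to the right and rows downward; lengths in mm; the calibration is good to about 2 mm. The wrist camera is an equidistant fisheye: a pixel r from the principal point sees the ray r / f radians off the axis. A picture is of the moment at which its call begins: read the wrist's pose just before it.
- r.close_job(): hands the job in, once; it reports no verdict.
The state is a dict: "t": time; "qpos": joint angles; "dq": joint speeds; "joint_efforts": joint torques, N m; "eef_pos": TCP position; "eef_rot": TCP orientation; "wrist_force": force on the tool from outside, world axes, zero at the start; "moment": the same for the moment, N m; "gripper_width": finger opening in mm.
Only numpy, scipy, OpenCV 4.12 (cv2) and the standard library are available. Lean on these libraries where they do the work, as an engineer would, in place of code of your own. Each camera call takes 0.05 s, during which the arm holds its last target.

TASK

Repack the transit case for dispatch: lift its lid right back until it rests on its stop, take out any red speakers that came back in it and stand them upright in the white tray, and put every teal speaker from the bench into the case, each upright and fully down in a foam pocket of its own. Then shut the lid, and only when it is shut fold both of its latches down flat against the front of the case; leave the other stock on the bench where it is.

Things in the scene. Friction and masses are not known exactly. Their poses are not given: they have to be found in the camera images.
- lid (a joint): lid angle, rad: 0 shut on the rim, 1.75 (100 degrees) fully open, where it rests on its stop by its own weight. Hinge line along the case's far rim, 68 mm beyond the case's centre, 85 mm up. Plain hinge: left alone below about 1.35 it falls shut, above about 1.5 it falls open onto the stop. Lid 0.45 kg; about 3 N at the handle lifts it (the latches start undone)
- lid_handle (a point): middle of the lid's bow handle: black round bar 12 mm thick, 110 mm long, parallel to the hinge, its axis 42 mm off the lid's top, 25 mm in from the lid's front edge. 143 mm above the bench when shut; on the lid's far side when open. Axes are the lid's: x front edge to hinge, y left along the hinge, z out of the lid's top; opening turns about +y. From the hinge it lies at (-111, 0, 58) mm
- case: grey transit case with aluminium edging, heavy, it does not move: 136 (x, depth) by 340 (y, width) by 85 mm high, walls 5 mm, plus a lid 16 mm thick. Origin under its centre; x points away from the robot to the hinge, y to the left along the width. Inside is a dark foam insert with four pockets with yellow floors, side by side along y
- latch_left (a joint): left latch angle, rad: 0 folded flat down against the case's front, 1.57 straight out to the robot, more points up; to 2.1. Steel flap 46 mm long, 40 wide, 6 thick, 12 mm lip at its end, red patch; pivot on the lid's front edge at case y = +110 mm, with the lid shut 91 mm up and 75 mm in front of the case's centre; folded, it reaches down to 45 mm. Stiff: stays as left, 2 N at the tip moves it
- latch_right (a joint): the same for the right latch, at case y = -110 mm
- pocket0 (a point): centre of the floor of pocket 0 of the foam, at y = -114 mm along the case, 12 mm above the bench: 110 mm (case x) by 55 mm (case y), foam 24 mm deep, 21 mm of foam between pockets; the case's rim is 49 mm above the foam. Axes as the case
- pocket1 (a point): centre of the floor of pocket 1 of the foam, at y = -38 mm along the case, 12 mm above the bench: 110 mm (case x) by 55 mm (case y), foam 24 mm deep, 21 mm of foam between pockets; the case's rim is 49 mm above the foam. Axes as the case
- pocket2 (a point): centre of the floor of pocket 2 of the foam, at y = 38 mm along the case, 12 mm above the bench: 110 mm (case x) by 55 mm (case y), foam 24 mm deep, 21 mm of foam between pockets; the case's rim is 49 mm above the foam. Axes as the case
- pocket3 (a point): centre of the floor of pocket 3 of the foam, at y = 114 mm along the case, 12 mm above the bench: 110 mm (case x) by 55 mm (case y), foam 24 mm deep, 21 mm of foam between pockets; the case's rim is 49 mm above the foam. Axes as the case
- teal0: teal portable speaker with dark grilles on its two broad sides and three white buttons on top: 100 (x) by 45 (y) by 62 mm (z), about 0.32 kg. Origin under its centre. One to pack: starts standing on the bench. Fits any pocket, its length along the case's depth, either way round. Two or three are present
- teal1: teal portable speaker with dark grilles on its two broad sides and three white buttons on top: 100 (x) by 45 (y) by 62 mm (z), about 0.32 kg. Origin under its centre. One to pack: starts standing on the bench. Fits any pocket, its length along the case's depth, either way round. Two or three are present
- teal2: teal portable speaker with dark grilles on its two broad sides and three white buttons on top: 100 (x) by 45 (y) by 62 mm (z), about 0.32 kg. Origin under its centre. One to pack: starts standing on the bench. Fits any pocket, its length along the case's depth, either way round. Two or three are present
- red0: red portable speaker with dark grilles on its two broad sides and three white buttons on top: 100 (x) by 45 (y) by 62 mm (z), about 0.32 kg. Origin under its centre. A returned one: starts standing in a pocket of the case, under the lid. One or two are present
- red1: red portable speaker with dark grilles on its two broad sides and three white buttons on top: 100 (x) by 45 (y) by 62 mm (z), about 0.32 kg. Origin under its centre. A returned one: starts standing in a pocket of the case, under the lid. One or two are present
- red2: red portable speaker with dark grilles on its two broad sides and three white buttons on top: 100 (x) by 45 (y) by 62 mm (z), about 0.32 kg. Origin under its centre. A returned one: starts standing in a pocket of the case, under the lid. One or two are present
- tray: low white open returns tray fixed on the bench: outside 170 (x) by 150 (y) by 30 mm, walls and floor 4 mm; origin under its centre. It has room for two speakers side by side
- white_carton: small white carton 60 x 50 x 50 mm among the speakers, origin under its centre; to be left alone
- kraft_carton: brown carton 110 x 160 x 90 mm at the back, origin under its centre; to be left alone
- dark_carton: dark carton 80 x 100 x 60 mm at the back, behind the tray, origin under its centre; to be left alone
- tall_carton: white carton 100 x 60 x 100 mm on the left, origin under its centre; to be left alone
- side_carton: brown carton with red tape 150 x 110 x 80 mm on the right, origin under its centre; to be left alone
- watch_box: black open watch box 90 x 90 x 85 mm on the left, origin under its centre; to be left alone
- tape_roll: roll of brown tape lying flat, 100 mm across, 48 mm high, origin under its centre; to be left alone
- label_pack: pack of labels 80 x 60 x 22 mm near the robot, origin under its centre; to be left alone
Mind the look-alikes: they are no part of the job. There is more than one size of the tray; the job needs the larger.

How it is judged (in metres and radians):
On the way, in this order (a step that is already met when the one before it is completed fails the run):
1. the lid is fully open, resting on its stop (value of joint lid above 1.68 rad and contact force between the fingers and lid below 0.5 N), for 0.3 s.
2. every teal speaker present stands in a pocket and every red one in the tray, with the lid still open ((horizontal distance between teal0 and pocket0 below 0.012 m or horizontal distance between teal0 and pocket1 below 0.012 m or horizontal distance between teal0 and pocket2 below 0.012 m or horizontal distance between teal0 and pocket3 below 0.012 m) and height (world z) of each of teal0, teal1, teal2 below 0.02 m and angle between each of teal0, teal1, teal2, red0, red1, red2's own z axis and vertical below 0.12 rad and linear speed of each of teal0, teal1, teal2, red0, red1, red2 below 0.03 m/s and (horizontal distance between teal1 and pocket0 below 0.012 m or horizontal distance between teal1 and pocket1 below 0.012 m or horizontal distance between teal1 and pocket2 below 0.012 m or horizontal distance between teal1 and pocket3 below 0.012 m) and (horizontal distance between teal2 and pocket0 below 0.012 m or horizontal distance between teal2 and pocket1 below 0.012 m or horizontal distance between teal2 and pocket2 below 0.012 m or horizontal distance between teal2 and pocket3 below 0.012 m) and x of red0 in the frame of tray between -0.075 and 0.075 m and y of red0 in the frame of tray between -0.045 and 0.045 m and height (world z) of each of red0, red1, red2 below 0.014 m and x of red1 in the frame of tray between -0.075 and 0.075 m and y of red1 in the frame of tray between -0.045 and 0.045 m and x of red2 in the frame of tray between -0.075 and 0.075 m and y of red2 in the frame of tray between -0.045 and 0.045 m and value of joint lid above 1.4 rad), for 0.2 s.
3. the lid is shut (value of joint lid below 0.04 rad), for 0.2 s.
4. both latches are folded down (value of joint each of latch_left, latch_right below 0.12 rad), for 0.2 s.
At the end, for the whole second after the job is handed in: lid shut (below 0.04 rad), both latches folded (below 0.12 rad); speakers at rest, upright within 0.12 rad: teal ones within 12 mm of a pocket's centre, underside within 8 mm of its floor; red ones on the tray's floor, underside below 14 mm, centre within 75 (x) and 45 mm (y) of the tray's (all of step 4 and (horizontal distance between teal0 and pocket0 below 0.012 m or horizontal distance between teal0 and pocket1 below 0.012 m or horizontal distance between teal0 and pocket2 below 0.012 m or horizontal distance between teal0 and pocket3 below 0.012 m) and height (world z) of each of teal0, teal1, teal2 below 0.02 m and angle between each of teal0, teal1, teal2, red0, red1, red2's own z axis and vertical below 0.12 rad and linear speed of each of teal0, teal1, teal2, red0, red1, red2 below 0.03 m/s and (horizontal distance between teal1 and pocket0 below 0.012 m or horizontal distance between teal1 and pocket1 below 0.012 m or horizontal distance between teal1 and pocket2 below 0.012 m or horizontal distance between teal1 and pocket3 below 0.012 m) and (horizontal distance between teal2 and pocket0 below 0.012 m or horizontal distance between teal2 and pocket1 below 0.012 m or horizontal distance between teal2 and pocket2 below 0.012 m or horizontal distance between teal2 and pocket3 below 0.012 m) and x of red0 in the frame of tray between -0.075 and 0.075 m and y of red0 in the frame of tray between -0.045 and 0.045 m and height (world z) of each of red0, red1, red2 below 0.014 m and x of red1 in the frame of tray between -0.075 and 0.075 m and y of red1 in the frame of tray between -0.045 and 0.045 m and x of red2 in the frame of tray between -0.075 and 0.075 m and y of red2 in the frame of tray between -0.045 and 0.045 m and value of joint lid below 0.04 rad); the robot touches nothing.
It fails at once if a bystander (carton, watch box, tape roll, label pack) is pushed more than 5 cm (distance of any of white_carton, kraft_carton, dark_carton, tall_carton, side_carton, watch_box, tape_roll, label_pack from where it was at the start of the episode above 0.05 m).
Of teal0, teal1, teal2 only 2 to 3 are there at a start; the rules pass over those that are not, and their reading is None.
Of red0, red1, red2 only 1 to 2 are there at a start; the rules pass over those that are not, and their reading is None.
At some moment in a run one of teal0, teal1, teal2 may be knocked a few centimetres aside while the robot is not near it.
Once in a run the grip may slacken for a moment while it holds something.
It also fails if it takes over 210 s, if anything falls off the work surface, if the arm or the gripper's body presses on something with over 40 N, if the wrist force passes 120 N, or if a joint passes its speed limit or range.

## Working session

There is one attempt and no reset: what is moved stays moved. The work goes in short steps, Python scripts to look and compute and a tool call to move; the robot and the scene stay as the last step left them, time stands still between calls to the robot, and variables do not carry over. Pictures are saved under pics/ and viewed, and the job is handed in when it is done.

Besides the shell and the picture viewer there is one more tool, called after "Call:" as a command line: name --argument value ..., lists and objects as JSON in quotes. jog_arm: Moves the arm, as the interface text tells. Its arguments: {"type":"object","properties":{"series":{"type":"array"},"grip":{"type":"number"}},"required":["series"]}

```bash
ls -la; mkdir -p pics; cat > h.py <<'E'
import numpy as np, cv2
from rig import r, get_image
from scipy.spatial.transform import Rotation as R
def cap(name):
    o=r.observe(); d=get_image(name); return o,d
def save(img,fn): cv2.imwrite('pics/'+fn, cv2.cvtColor(img,cv2.COLOR_RGB2BGR))
def cloud(d):
    K=d['camera_matrix'];T=d['extrinsics'];z=d['range_z'].astype(float)
    v,u=np.mgrid[0:480,0:640]
    x=(u-K[0,2])/K[0,0]*z; y=(v-K[1,2])/K[1,1]*z
    P=np.stack([x,-y,-z,np.ones_like(z)],-1)@T.T
    P=P[...,:3].copy(); P[z<=0]=np.nan
    return P
E
python3 - <<'E'
from h import *
o=r.observe(); print(o); print(r.pinch_z)
for n in ['scene','top','wrist']:
    d=get_image(n); save(d['frame'],n+'0.png'); print(n,d['camera_matrix'],d.get('extrinsics',d.get('mount')),d.keys())
    if n!='wrist': np.savez(n+'0.npz',**d)
E
```

```text
total 12
drwxr-xr-x  3 agent agent 4096 Dec  6 21:35 .
drwxr-xr-x 23 root  root  4096 Dec  6 21:35 ..
drwxr-xr-x  2 agent agent 4096 Dec  6 21:35 pics
{'t': 0.0, 'qpos': array([-1.29912812e+00,  3.59533865e-01,  1.51140567e+00,  1.30621296e-05,
        1.27251965e+00, -1.15127709e-01]), 'dq': array([ 0.00158702,  0.00022067,  0.00066953, -0.00141674,  0.0001032 ,
        0.00053382]), 'joint_efforts': array([ 3.39871920e-03, -5.27601635e+01, -2.78621203e+01,  1.09486250e-04,
        1.31299387e-02,  1.79605962e-06]), 'eef_pos': array([ 226.1345041 , -555.0306427 ,  230.44659583]), 'eef_rot': array([-3.08119748e+00, -6.03433406e-01,  2.09579763e-04]), 'wrist_force': array([-0.56526154, -0.62167498, -0.24741687]), 'moment': array([ 0.01551761, -0.02518551, -0.03175926]), 'gripper_width': 85.32598740970198}
18.700000000000003
scene [[476.39993041   0.         322.68803215]
 [  0.         476.39993041 236.72072094]
 [  0.           0.           1.        ]] [[-4.97019978e-01 -7.29653547e-01  4.69656089e-01  1.24386211e+03]
 [ 8.67629893e-01 -4.26461835e-01  2.55633862e-01  4.08547305e+02
[... 422 characters left out ...]
20214e-02 -1.63942532e-03  7.15654477e+00]
 [-2.72796038e-03  1.06344363e-01  9.94325618e-01  1.68575078e+03]
 [ 0.00000000e+00  0.00000000e+00  0.00000000e+00  1.00000000e+00]] dict_keys(['frame', 'range_z', 'camera_matrix', 'extrinsics'])
wrist [[371.64829954   0.         324.08365361]
 [  0.         371.64829954 241.05063705]
 [  0.           0.           1.        ]] [[ 3.79062723e-04  9.65498717e-01  2.60407535e-01  6.64591421e+01]
 [ 9.99999771e-01 -5.12021383e-04  4.42741994e-04 -9.71879222e-01]
 [ 5.60801054e-04  2.60407308e-01 -9.65498690e-01 -1.42856942e+02]
 [ 0.00000000e+00  0.00000000e+00  0.00000000e+00  1.00000000e+00]] dict_keys(['frame', 'range_z', 'camera_matrix', 'mount'])
```

View pics/top0.png

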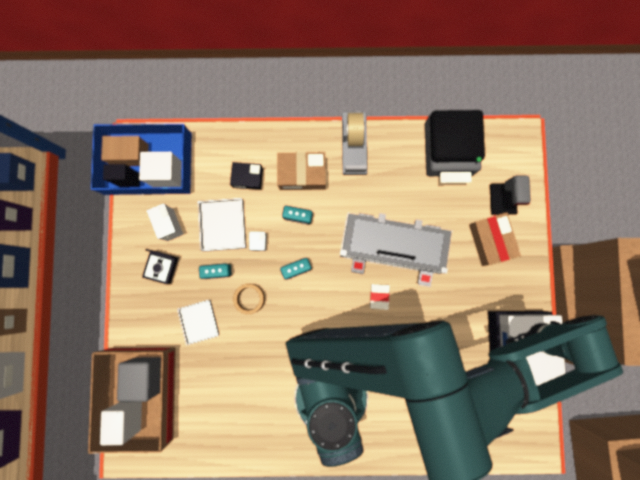

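View pics/scene0.png

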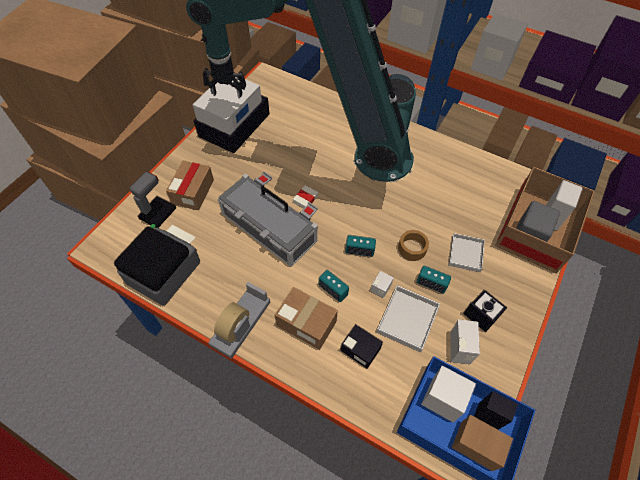

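View pics/wrist0.png

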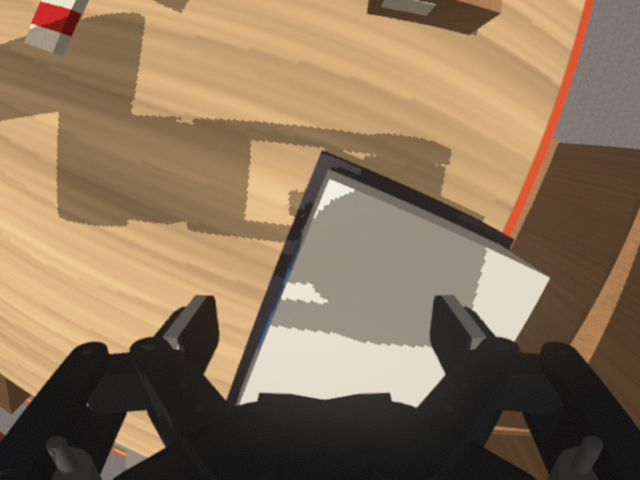

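```bash
cat > seg.py <<'E'
from h import *
def comp(P,f,mask,zlo,zhi,minpx=60):
    m=mask&(P[...,2]>zlo)&(P[...,2]<zhi)
    n,l,s,c=cv2.connectedComponentsWithStats(m.astype(np.uint8),connectivity=4)
    out=[]
    for i in range(1,n):
        if s[i,4]<minpx: continue
        q=P[l==i][:,:2].astype(np.float32)
        (cx,cy),(w,h),a=cv2.minAreaRect(q)
        out.append((c[i].round(),q.shape[0],(round(cx,1),round(cy,1)),(round(w,1),round(h,1)),round(a,1),round(float(np.median(P[l==i][:,2])),1)))
    return out
def hsv(f): return cv2.cvtColor(f,cv2.COLOR_RGB2HSV)
def teal(f):
    h=hsv(f); return (h[...,0]>78)&(h[...,0]<105)&(h[...,1]>90)
E
python3 - <<'E'
from seg import *
for n in ['top','scene']:
    d=dict(np.load(n+'0.npz')); P=cloud(d); f=d['frame']
    print(n)
    z=P[...,2]; inside=(P[...,0]>200)&(P[...,0]<1000)&(abs(P[...,1])<700)
    print('table z',np.nanmedian(z[inside]))
    one=np.ones_like(z,bool)&inside
    if n=='top': one[:, :]&=True
    print('teal'); [print(x) for x in comp(P,f,teal(f)&inside,40,75)]
    print('z 92-112'); [print(x) for x in comp(P,f,one,92,112)]
    print('z 12+'); [print(x) for x in comp(P,f,one,12,200)]
d=dict(np.load('top0.npz'));f=d['frame']
save(cv2.resize(f[180:350,130:470],None,fx=2.35,fy=2.35,interpolation=cv2.INTER_CUBIC),'topc.png')
d=dict(np.load('scene0.npz'));f=d['frame']
save(cv2.resize(f[150:370,190:500],None,fx=2.5,fy=2.5,interpolation=cv2.INTER_CUBIC),'scenec.png')
E
```

```text
top
table z 4.138500402208933
teal
(array([297., 214.]), 276, (603.2, 106.5), (93.2, 39.2), 78.2, 61.3)
(array([296., 268.]), 275, (424.2, 112.1), (39.1, 93.8), 20.1, 61.8)
(array([215., 271.]), 295, (418.3, 379.4), (39.0, 95.6), 4.9, 62.3)
z 92-112
(array([148., 124.]), 102, (906.5, 604.2), (7.3, 183.5), 0.0, 98.6)
(array([167., 169.]), 234, (798.1, 585.9), (217.0, 221.7), 90.0, 99.0)
(array([354., 138.]), 101, (857.1, -76.2), (78.7, 39.2), 44.3, 103.3)
(array([128., 147.]), 412, (828.6, 663.4), (72.9, 81.9), 89.8, 95.7)
(array([456., 165.]), 413, (753.3, -418.1), (167.7, 33.2), 89.6, 98.9)
(array([161., 220.]), 577, (582.6, 546.8), (104.1, 62.9), 23.5, 100.2)
(array([396., 243.]), 4726, (486.8, -213.6), (344.7, 206.8), 79.1, 101.8)
(array([501., 324.]), 61, (235.7, -537.0), (12.4, 69.1), 89.5, 98.5)
z 12+
(array([454., 144.]), 3987, (819.5, -419.8), (175.9, 232.0), 89.2, 138.9)
(array([354., 142.]), 1554, (859.2, -90.3), (223.2, 85.1), 0.1, 39.5)
(array([152., 161.]), 4136, (799.4, 588.3), (224.1, 225.5), 89.6, 91.9)
(array([301., 170.]), 1802, (753.9, 91.2), (159.6, 113.8), 89.9, 
[... 2242 characters left out ...]
(array([360., 245.]), 512, (431.2, 113.1), (51.8, 99.9), 20.4, 57.9)
(array([433., 279.]), 577, (423.9, 381.9), (51.7, 99.7), 5.1, 58.5)
(array([333., 285.]), 560, (611.9, 106.7), (101.6, 47.5), 77.3, 58.8)
(array([382., 283.]), 343, (521.4, 240.4), (50.9, 65.3), 88.8, 48.0)
(array([238., 320.]), 2188, (862.1, -90.2), (218.9, 87.9), 0.1, 52.4)
(array([409., 317.]), 455, (580.9, 365.4), (174.7, 150.1), 4.0, 27.1)
(array([306., 317.]), 2291, (756.4, 90.6), (113.9, 161.9), 0.2, 88.6)
(array([474., 326.]), 2036, (513.9, 556.3), (101.7, 260.8), 81.7, 61.9)
(array([361., 345.]), 1041, (746.0, 279.5), (100.3, 83.2), 85.1, 59.0)
(array([459., 413.]), 5400, (800.3, 589.2), (221.6, 224.1), 90.0, 95.0)
```

View pics/topc.png

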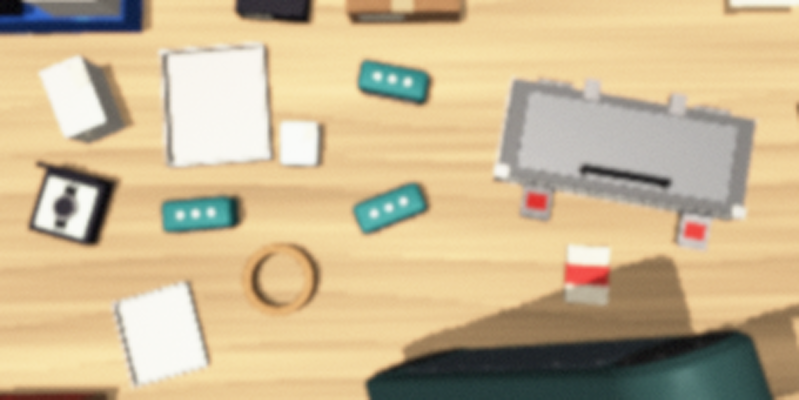

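View pics/scenec.png

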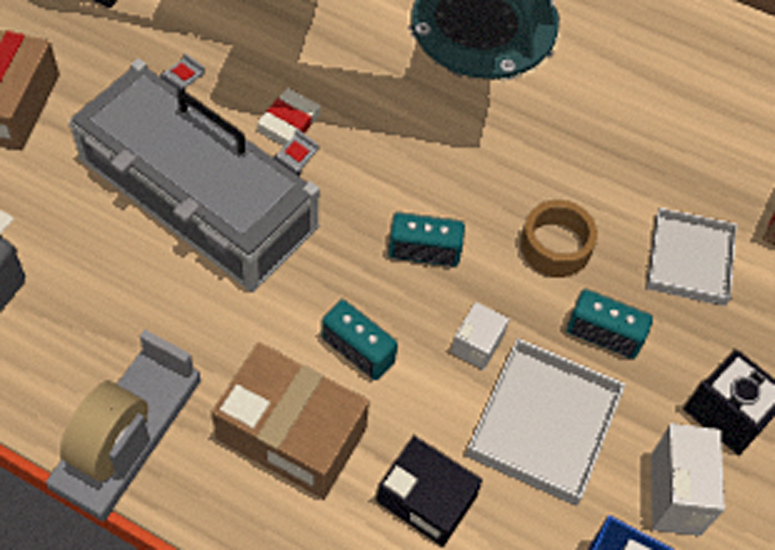

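```bash
python3 - <<'E'
from seg import *
for n in ['top','scene']:
    d=dict(np.load(n+'0.npz')); P=cloud(d); f=d['frame']
    z=P[...,2]
    m=(z>97)&(z<106)&(P[...,0]>330)&(P[...,0]<640)&(P[...,1]>-420)&(P[...,1]<-20)
    n_,l,s,c=cv2.connectedComponentsWithStats(cv2.erode(m.astype(np.uint8),np.ones((2,2))),connectivity=4)
    i=1+np.argmax(s[1:,4]); q=P[l==i]; print(n,len(q),q[:,2].mean())
    best=None
    for a in np.arange(-14,-7,0.1):
        t=np.radians(a); ex=np.array([np.cos(t),np.sin(t)]);ey=np.array([-ex[1],ex[0]])
        X=q[:,:2]@ex;Y=q[:,:2]@ey
        A=[np.percentile(X,1),np.percentile(X,99),np.percentile(Y,.6),np.percentile(Y,99.4)]
        ar=(A[1]-A[0])*(A[3]-A[2])
        if best is None or ar<best[0]: best=(ar,a,A,ex,ey,X.min(),X.max(),Y.min(),Y.max())
    ar,a,A,ex,ey,*mm=best
    c=(A[0]+A[1])/2*ex+(A[2]+A[3])/2*ey
    print(a,A[1]-A[0],A[3]-A[2],c,np.round(mm,1))
    # y edges profile
    hv=hsv(f)
    # handle dark points with z>125
    mh=(z>128)&(z<160)&(P[...,0]>380)&(P[...,0]<560)&(P[...,1]>-320)&(P[...,1]<-100)
    qh=P[mh]; print('handle',len(qh),qh.mean(0) if len(qh) else None, cv2.minAreaRect(qh[:,:2].astype(np.float32)) if len(qh)>4 else None, qh[:,2].max() if len(qh) else 0)
    # latch red patches
    mr=((hv[...,0]<8)|(hv[...,0]>172))&(hv[...,1]>120)&(z>70)&(z<115)&(P[...,0]>330)&(P[...,0]<520)&(P[...,1]>-400)&(P[...,1]<0)
    n_,l,s,c2=cv2.connectedComponentsWithStats(mr.astype(np.uint8))
    for i in range(1,n_):
        if s[i,4]>8: print('latch',c2[i],P[l==i].mean(0))
E
```

```text
top 140 101.87139030222151
-14.0 65.54320980617075 58.005127128134156 [ 520.2249378  -151.62207105] [506.  575.  -53.4   8.2]
handle 149 [ 461.8812902  -208.32950068  146.76700543] ((462.19207763671875, -208.81341552734375), (121.09298706054688, 12.492938995361328), 79.3348388671875) 156.55341216005309
latch [357.70833333 265.16666667] [429.79650189 -90.01615277 102.77465892]
latch [425.42222222 277.95555556] [ 386.858296   -306.89330658   96.65947122]
scene 1028 101.56208249070238
-10.900000000000011 113.99069975003675 326.3165339196204 [ 515.08368691 -216.31591436] [ 484.7  606.4 -282.2   52.3]
handle 125 [ 466.76982566 -205.46912088  144.99669919] ((464.567138671875, -208.18946838378906), (121.49440002441406, 16.454540252685547), 80.39275360107422) 156.86868316737946
latch [262.91666667 178.33333333] [ 390.63768438 -307.31722135   95.1557573 ]
latch [308.45454545 210.13636364] [433.20768209 -91.00613712 102.78265347]
```

```bash
cat >> h.py <<'E'
def down(ang):  # tool pointing down, tool x at world angle (deg)
    a=np.radians(ang); x=np.array([np.cos(a),np.sin(a),0]); z=np.array([0,0,-1.]); y=np.cross(z,x)
    return np.stack([x,y,z],1)
def delta(pos,Rt=None,o=None):
    o=o or r.observe(); Rc=R.from_rotvec(o['eef_rot']).as_matrix()
    Rt=Rc if Rt is None else Rt
    d=Rc.T@(np.array(pos)-o['eef_pos'])/1000; w=np.degrees(R.from_matrix(Rc.T@Rt).as_rotvec())
    return d,w
def show(pos,Rt=None):
    d,w=delta(pos,Rt); print('d',np.round(d,4).tolist(),'w',np.round(w,1).tolist())
def st():
    o=r.observe(); Rc=R.from_rotvec(o['eef_rot']).as_matrix()
    print('t %.2f'%o['t'],'p',np.round(o['eef_pos'],1),'xang %.1f'%np.degrees(np.arctan2(Rc[1,0],Rc[0,0])),'z',np.round(Rc[:,2],3),'F',np.round(o['wrist_force'],1),'w %.1f'%o['gripper_width'],'q',np.round(o['qpos'],2))
E
python3 -c "
from h import *
st(); show([463.5,-208.5,230],down(79.2))"
```

```text
t 0.15 p [ 226.2 -555.1  230.6] xang 22.2 z [-0.     0.001 -1.   ] F [ 0.6 -0.   0.2] w 85.7 q [-1.3   0.36  1.51  0.    1.27 -0.12]
d [0.3505, -0.2315, 0.001] w [-0.1, -0.1, -57.0]
```

Call:
jog_arm --series '[[[0.035,-0.023,0.0,0,0,-6],[0.075,-0.05,0.0,0,0,-13],[0.12,-0.08,0,0,0,-20],[0.165,-0.11,0,0,0,-28],[0.21,-0.14,0,0,0,-36]]]' --grip 0.6

```text
t: 0.65
eef_pos: [361.6, -354.6, 230.7]
eef_rot: [-2.74, -1.533, -0.001]
wrist_force: [1.4, -0.4, 0.5]
gripper_width: 51.2
```

```bash
python3 -c "
from h import *
st(); show([463.5,-208.5,230],down(79.2))"
```

```text
t 0.65 p [ 361.6 -354.6  230.7] xang 58.5 z [-0.     0.002 -1.   ] F [ 1.4 -0.4  0.5] w 51.2 q [-0.91  0.23  1.71  0.    1.21 -0.36]
d [0.1779, 0.0104, 0.0009] w [-0.1, -0.1, -20.7]
```

Call:
jog_arm --series '[[[0.045,0.003,0.0,0,0,-6],[0.09,0.006,0.0,0,0,-12],[0.135,0.008,0,0,0,-18],[0.165,0.01,0,0,0,-20.7],[0.178,0.0104,0,0,0,-20.7]]]'

```text
t: 1.15
eef_pos: [464.6, -206.0, 230.8]
eef_rot: [-2.417, -2.004, -0.002]
wrist_force: [0.4, -0.5, 1.0]
gripper_width: 51.5
```

```bash
python3 -c "
from h import *
st(); o,d=cap('wrist'); save(d['frame'],'w1.png'); np.savez('w1.npz',p=o['eef_pos'],q=o['eef_rot'],**d)"
```

```text
t 1.15 p [ 464.6 -206.   230.8] xang 79.3 z [-0.     0.002 -1.   ] F [ 0.4 -0.5  1. ] w 51.5 q [-0.55  0.23  1.7   0.    1.21 -0.37]
```

View pics/w1.png

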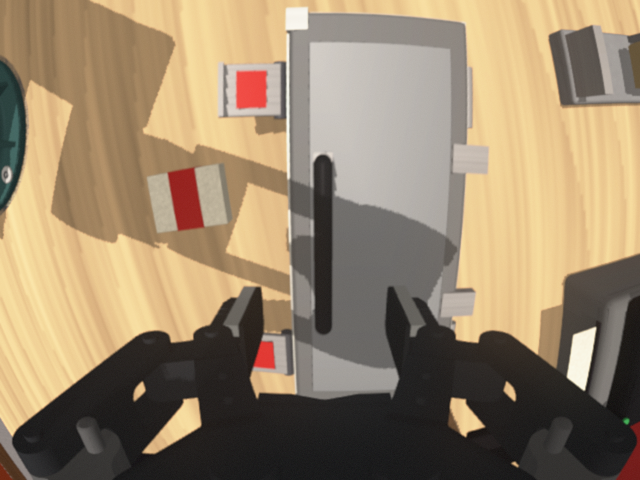

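```bash
cat >> h.py <<'E'
def wray(d,u,v):
    K=d['camera_matrix']; x=(np.asarray(u,float)-K[0,2]);y=(np.asarray(v,float)-K[1,2]); rr=np.hypot(x,y); th=rr/K[0,0]
    s=np.where(rr>0,np.sin(th)/np.maximum(rr,1e-9),0)
    return np.stack([x*s,-y*s,-np.cos(th)],-1)
def wcloud(d,p,q):
    v,u=np.mgrid[0:480,0:640]; ray=wray(d,u,v); z=d['range_z'].astype(float)
    Pc=ray/(-ray[...,2:3])*z[...,None]; Pc[(z<=0)|(ray[...,2]>-0.15)]=np.nan
    M=d['mount']; Pt=Pc@M[:3,:3].T+M[:3,3]
    return Pt@R.from_rotvec(q).as_matrix().T+np.asarray(p)
def wcap(fn):
    o,d=cap('wrist'); save(d['frame'],fn+'.png'); np.savez(fn+'.npz',p=o['eef_pos'],q=o['eef_rot'],**d); return o,d,wcloud(d,o['eef_pos'],o['eef_rot'])
E
python3 - <<'E'
from seg import *
d=dict(np.load('w1.npz')); P=wcloud(d,d['p'],d['q']); f=d['frame']
for u,v in [(322,160),(322,243),(322,325),(250,90),(380,100),(265,355),(500,350),(470,159)]: print(u,v,P[v,u].round(1))
z=P[...,2]
m=(z>135)&(z<160); m[:, :280]=0; m[:,370:]=0; m[:140]=0;m[340:]=0
q=P[m]; print(len(q),q.mean(0),cv2.minAreaRect(q[:,:2].astype(np.float32)))
m=(z>95)&(z<108)
q=P[m&(P[...,0]>380)]; t=np.radians(-10.8); ex=np.array([np.cos(t),np.sin(t)]);ey=np.array([-ex[1],ex[0]])
for a in np.arange(-12.5,-9,.5):
    t=np.radians(a); ex=np.array([np.cos(t),np.sin(t)]);ey=np.array([-ex[1],ex[0]])
    X=q[:,:2]@ex
    print(a,np.percentile(X,[0.5,1,2,50,98,99,99.5]).round(1))
hv=hsv(f)
mr=((hv[...,0]<8)|(hv[...,0]>172))&(hv[...,1]>120)&(z>60)&(z<115)
n_,l,s,c2=cv2.connectedComponentsWithStats(mr.astype(np.uint8))
for i in range(1,n_):
    if s[i,4]>50: print('latch',c2[i],P[l==i].mean(0))
E
```

```text
322 160 [ 473.8 -149.7  148.7]
322 243 [ 464.2 -200.6  148.4]
322 325 [ 453.5 -256.9  149.4]
250 90 [431.8 -90.3 104.2]
380 100 [ 522.4 -115.5  104. ]
265 355 [ 392.9 -305.7   96.3]
500 350 [ 515.  -201.3  292.7]
470 159 [ 585.2 -168.6  101.5]
3270 [ 463.98604149 -201.91498334  147.79281991] ((462.771728515625, -206.9911346435547), (121.18592071533203, 12.178574562072754), 79.64964294433594)
-12.5 [425.3 429.6 438.4 532.4 822.2 831.6 838.6]
-12.0 [425.3 429.6 438.4 531.7 820.2 829.4 836.4]
-11.5 [425.4 429.6 438.1 531.  818.2 827.3 834.2]
-11.0 [425.4 429.7 437.9 530.2 816.1 825.3 831.9]
-10.5 [425.3 429.6 437.3 529.4 813.9 823.  829.6]
-10.0 [425.2 429.5 436.8 528.6 811.7 820.6 827.1]
-9.5 [425.  429.2 436.2 527.7 809.4 818.4 824.6]
latch [250.95856874  88.88512241] [432.44567785 -89.3547591  103.08089395]
latch [265.08447489 355.64611872] [ 392.72624057 -306.46114062   96.32900987]
```

Call:
jog_arm --series '[[[-0.001,-0.001,0.03,0,0,0],[-0.002,-0.001,0.07,0,0,0],[-0.002,-0.001,0.095,0,0,0],[-0.002,-0.001,0.107,0,0,0],[-0.002,-0.001,0.107,0,0,0]]]'

```text
t: 1.7
eef_pos: [462.1, -207.3, 122.4]
eef_rot: [-2.417, -1.998, -0.001]
wrist_force: [0.8, 0.1, 0.6]
gripper_width: 50.9
```

Call:
jog_arm --series '[[[0,0,0,0,0,0],[0,0,0,0,0,0],[0,0,0,0,0,0],[0,0,0,0,0,0],[0,0,0,0,0,0]]]' --grip 0.0

```text
t: 2.2
eef_pos: [462.9, -208.1, 123.7]
eef_rot: [-2.419, -2.0, -0.001]
wrist_force: [-0.9, -0.7, 6.1]
gripper_width: 10.0
```

```bash
cat > lid.py <<'E'
from h import *
import sys
# arc: relative motion of bar from lid angle a0 to angles; yaw of case
def off(a,yaw=-10.8):
    t=np.radians(yaw); ex=np.array([np.cos(t),np.sin(t),0]); ez=np.array([0,0,1.])
    x=-111*np.cos(a)+58*np.sin(a); z=111*np.sin(a)+58*np.cos(a)
    return x*ex+z*ez
def rows(a0,angs,anchor=None):
    o=r.observe(); Rc=R.from_rotvec(o['eef_rot']).as_matrix()
    for a in angs:
        d=(off(a)-off(a0)) if anchor is None else (anchor+off(a)-off(0)-o['eef_pos'])
        print(round(a,2),np.round(Rc.T@d/1000,4).tolist())
E
python3 -c "
from lid import *
st(); rows(0,[.1,.2,.32,.45,.6])"
```

```text
t 2.20 p [ 462.9 -208.1  123.7] xang 79.2 z [-0.001  0.003 -1.   ] F [-0.9 -0.7  6.1] w 10.0 q [-0.56  0.36  1.83  0.    0.96 -0.37]
0.1 [0.0, 0.0063, -0.0108]
0.2 [0.0001, 0.0137, -0.0209]
0.32 [0.0001, 0.0238, -0.032]
0.45 [0.0001, 0.0362, -0.0426]
0.6 [0.0001, 0.0521, -0.0526]
```

Call:
jog_arm --series '[[[0,0.003,-0.0055,0,0,0],[0,0.0063,-0.0108,0,0,0],[0,0.0137,-0.0209,0,0,0],[0,0.0238,-0.032,0,0,0],[0,0.0362,-0.0426,0,0,0]]]'

```text
t: 2.7
eef_pos: [495.3, -214.1, 165.8]
eef_rot: [-2.413, -1.997, 0.006]
wrist_force: [-5.0, -2.4, -7.0]
gripper_width: 9.5
```

```bash
python3 -c "
from lid import *
st(); rows(0,[.58,.7,.82,.95,1.08],np.array([462.9,-208.1,123.7]))"
```

```text
t 2.70 p [ 495.3 -214.1  165.8] xang 79.2 z [-0.009  0.005 -1.   ] F [-5.  -2.4 -7. ] w 9.5 q [-0.54  0.35  1.71 -0.    1.09 -0.35]
0.58 [-0.0002, 0.0169, -0.0094]
0.7 [-0.0002, 0.0304, -0.016]
0.82 [-0.0002, 0.0446, -0.021]
0.95 [-0.0002, 0.0605, -0.0245]
1.08 [-0.0002, 0.0767, -0.0258]
```

Call:
jog_arm --series '[[[0,0.0169,-0.0094,0,0,0],[0,0.0304,-0.016,0,0,0],[0,0.0446,-0.021,0,0,0],[0,0.0605,-0.0245,0,0,0],[0,0.0767,-0.0258,0,0,0]]]'

```text
t: 3.2
eef_pos: [569.6, -227.8, 192.6]
eef_rot: [-2.411, -1.996, 0.008]
wrist_force: [-6.1, 0.9, 18.4]
gripper_width: 9.8
```

```bash
python3 -c "
from lid import *
st(); rows(0,[1.2,1.32,1.44,1.55,1.65],np.array([462.9,-208.1,123.7])); o,d,P=wcap('w2')"
```

```text
t 3.20 p [ 569.6 -227.8  192.6] xang 79.2 z [-0.012  0.006 -1.   ] F [-6.1  0.9 18.4] w 9.8 q [-0.49  0.42  1.51 -0.    1.22 -0.3 ]
1.2 [-0.0007, 0.0164, 0.0022]
1.32 [-0.0007, 0.0312, 0.0045]
1.44 [-0.0007, 0.0456, 0.0087]
1.55 [-0.0007, 0.0584, 0.0139]
1.65 [-0.0008, 0.0694, 0.0199]
```

View pics/w2.png

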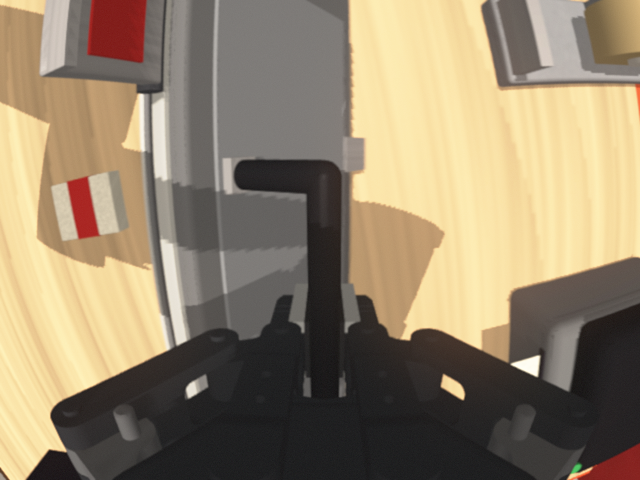

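Call:
jog_arm --series '[[[0,0.008,-0.001,0,0,0],[0,0.0164,0,0,0,0],[0,0.0312,0.002,0,0,0]]]'

```text
t: 3.55
eef_pos: [602.1, -233.8, 190.6]
eef_rot: [-2.411, -1.996, 0.008]
wrist_force: [-4.2, 0.1, -9.7]
gripper_width: 9.8
```

```bash
python3 -c "
from lid import *
st(); rows(0,[1.44,1.5,1.55,1.6,1.65,1.7,1.75],np.array([462.9,-208.1,123.7])); o,d,P=wcap('w3')"
```

```text
t 3.55 p [ 602.1 -233.8  190.6] xang 79.2 z [-0.011  0.006 -1.   ] F [-4.2  0.1 -9.7] w 9.8 q [-0.48  0.47  1.44  0.    1.25 -0.29]
1.44 [-0.0009, 0.0126, 0.0071]
1.5 [-0.0009, 0.0196, 0.0099]
1.55 [-0.0009, 0.0253, 0.0124]
1.6 [-0.0009, 0.0309, 0.0153]
1.65 [-0.001, 0.0363, 0.0184]
1.7 [-0.001, 0.0416, 0.0218]
1.75 [-0.001, 0.0466, 0.0255]
```

View pics/w3.png

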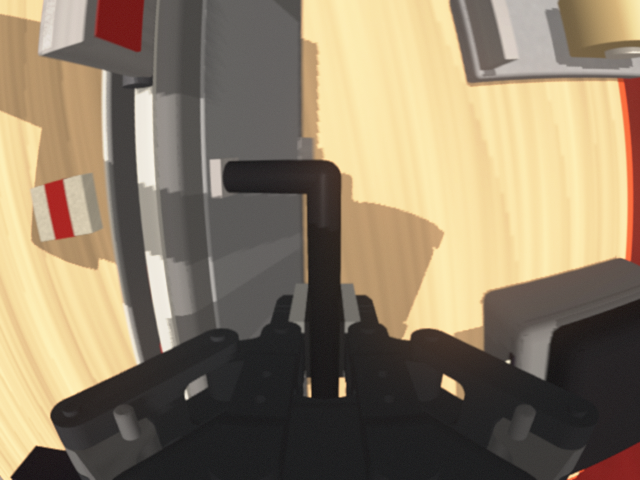

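Call:
jog_arm --series '[[[-0.001,0.0126,0.006,0,0,0],[-0.001,0.0196,0.009,0,0,0],[-0.001,0.0253,0.0115,0,0,0],[-0.001,0.0309,0.0145,0,0,0],[-0.001,0.0363,0.0175,0,0,0]]]'

```text
t: 4.1
eef_pos: [641.1, -241.1, 171.8]
eef_rot: [-2.412, -1.997, 0.002]
wrist_force: [0.5, 5.2, -1.7]
gripper_width: 9.6
```

```bash
python3 -c "
from lid import *
st(); rows(0,[1.65,1.7,1.75],np.array([462.9,-208.1,123.7])); o,d,P=wcap('w4'); o,d=cap('scene'); save(d['frame'][100:330,150:450],'s4.png')"
```

```text
t 4.10 p [ 641.1 -241.1  171.8] xang 79.2 z [-0.007  0.007 -1.   ] F [ 0.5  5.2 -1.7] w 9.6 q [-0.46  0.54  1.37  0.    1.25 -0.28]
1.65 [-0.0009, -0.0036, 0.0]
1.7 [-0.001, 0.0016, 0.0035]
1.75 [-0.001, 0.0067, 0.0071]
```

View pics/w4.png

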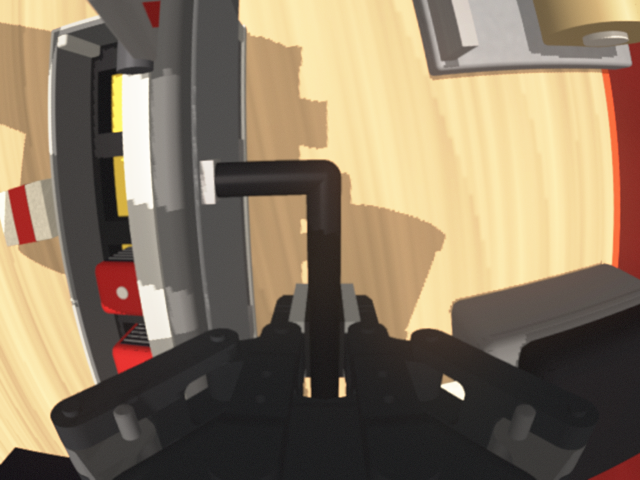

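View pics/s4.png

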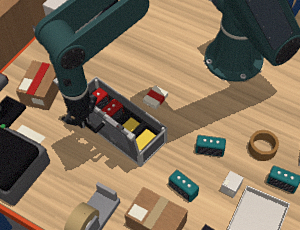

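Call:
jog_arm --series '[[[0,0.002,0.0025,0,0,0],[0,0.004,0.005,0,0,0],[0,0.004,0.005,0,0,0]]]'

```text
t: 4.5
eef_pos: [647.1, -242.3, 167.3]
eef_rot: [-2.415, -1.999, -0.001]
wrist_force: [2.2, 3.5, 6.4]
gripper_width: 9.8
```

Call:
jog_arm --series '[[[0,0,0,0,0,0],[0,0,0,0,0,0],[0,0,0,0,0,0],[0,0,-0.01,0,0,0],[0,0,-0.02,0,0,0]]]' --grip 0.36

```text
t: 5.0
eef_pos: [646.4, -242.4, 187.3]
eef_rot: [-2.413, -1.997, 0.0]
wrist_force: [-0.8, -0.4, -0.3]
gripper_width: 30.2
```

Call:
jog_arm --series '[[[0,0,-0.03,0,0,0],[0,0,-0.07,0,0,0],[0,0,-0.11,0,0,0],[0,0,-0.15,0,0,0],[0,0,-0.16,0,0,0]]]'

```text
t: 5.5
eef_pos: [649.1, -244.5, 354.3]
eef_rot: [2.42, 2.003, 0.005]
wrist_force: [1.2, -0.4, 0.0]
gripper_width: 30.8
```

```bash
python3 -c "
from lid import *
st(); o,d,P=wcap('w5'); o,d=cap('scene'); save(cv2.resize(d['frame'][130:370,180:500],None,fx=2.4,fy=2.4),'s5.png')"
```

```text
t 5.50 p [ 649.1 -244.5  354.3] xang 79.2 z [ 0.003  0.002 -1.   ] F [ 1.2 -0.4  0. ] w 30.8 q [-0.46  0.43  1.11  0.    1.61 -0.27]
```

View pics/w5.png

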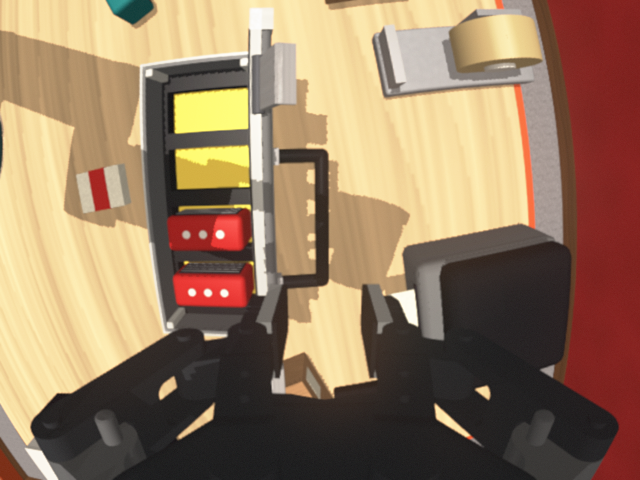

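View pics/s5.png

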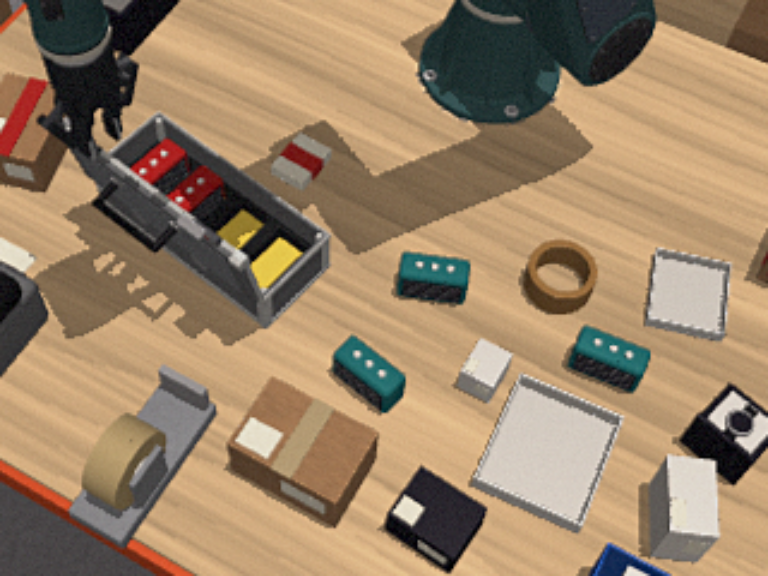

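```bash
python3 - <<'E'
from seg import *
d=dict(np.load('w5.npz')); P=wcloud(d,d['p'],d['q']); f=d['frame']; hv=hsv(f); z=P[...,2]
mr=((hv[...,0]<8)|(hv[...,0]>172))&(hv[...,1]>110)&(z>60)&(z<90)
n_,l,s,c2=cv2.connectedComponentsWithStats(mr.astype(np.uint8))
for i in range(1,n_):
    if s[i,4]>200:
        q=P[l==i]; q=q[abs(q[:,2]-np.median(q[:,2]))<4]; print('red',c2[i],len(q),np.median(q,0).round(1),cv2.minAreaRect(q[:,:2].astype(np.float32)))
my=(hv[...,0]>20)&(hv[...,0]<35)&(hv[...,1]>150)&(z>5)&(z<20)
n_,l,s,c2=cv2.connectedComponentsWithStats(my.astype(np.uint8))
for i in range(1,n_):
    if s[i,4]>300:
        q=P[l==i]; print('yel',c2[i],len(q),np.median(q,0).round(1),cv2.minAreaRect(q[:,:2].astype(np.float32)))
# rim left wall (front) and side: points z 80..90
m=(z>80)&(z<91); m[:, :130]=0; m[:,260:]=0; m[335:]=0
q=P[m][:,:2]; print(len(q),cv2.minAreaRect(q.astype(np.float32)))
t=np.radians(-10.8)
for a in [-12,-11.5,-11,-10.5,-10]:
    t=np.radians(a); ex=np.array([np.cos(t),np.sin(t)]);ey=np.array([-ex[1],ex[0]])
    X=q@ex;Y=q@ey; hx,e=np.histogram(X,bins=np.arange(X.min(),X.max(),1.)); hy,_=np.histogram(Y,bins=np.arange(Y.min(),Y.max(),1))
    print(a,X.min().round(1),X.max().round(1),Y.min().round(1),Y.max().round(1),'front band',np.percentile(X[X<X.min()+20],[1,5,50,95]).round(1))
E
```

```text
red [206.37907983 231.52890287] 2290 [ 502.6 -252.    73.7] ((498.62896728515625, -253.28976440429688), (43.732234954833984, 97.59044647216797), 79.55848693847656)
red [211.39364519 288.7886143 ] 2010 [ 487.4 -326.    73.7] ((483.91131591796875, -327.75714111328125), (44.00634002685547, 98.28876495361328), 79.15465545654297)
yel [196.90553746  98.54397394] 307 [501.5 -78.3  12.8] ((521.970703125, -100.305419921875), (53.28009033203125, 103.2939224243164), 80.35800170898438)
yel [208.52365184 172.4153264 ] 2114 [ 503.3 -185.4   12.2] ((507.9322509765625, -177.37831115722656), (55.34708786010742, 103.22933959960938), 79.54998779296875)
3005 ((501.8529052734375, -213.9466094970703), (344.8650207519531, 135.5057830810547), 79.55741882324219)
-12 464.0 606.2 -279.1 68.2 front band [465.4 467.  473.3 479.7]
-11.5 464.4 604.3 -283.2 63.2 front band [465.7 467.  472.7 478.8]
-11 464.7 602.3 -287.3 58.1 front band [465.7 466.8 472.  479.1]
-10.5 464.6 600.3 -291.4 53.5 front band [465.3 466.1 471.1 478.1]
-10 462.8 600.1 -295.9 49.3 front band [463.8 464.9 470.  476.8]
```

```bash
python3 -c "
from h import *
st(); show([498.6,-253.3,250],down(169.55))"
```

```text
t 5.60 p [ 648.2 -243.9  350.5] xang 79.2 z [-0.001  0.004 -1.   ] F [-0.1 -0.5  0.1] w 31.1 q [-0.46  0.43  1.11  0.    1.6  -0.27]
d [-0.0376, -0.145, 0.1007] w [0.1, -0.3, -90.3]
```

Call:
jog_arm --series '[[[-0.007,-0.029,0,0,0,-8.5],[-0.015,-0.058,0,0,0,-17],[-0.022,-0.087,0.0,0,0,-25.5],[-0.03,-0.116,0.0,0,0,-34],[-0.038,-0.145,0.01,0,0,-42.5]]]' --grip 0.75

```text
t: 6.1
eef_pos: [496.9, -253.8, 339.5]
eef_rot: [-1.519, -2.745, -0.005]
wrist_force: [0.6, -1.4, 0.9]
gripper_width: 63.9
```

Call:
jog_arm --series '[[[0,0,0.01,0,0,-8.5],[0,0,0.03,0,0,-17],[0,0,0.05,0,0,-25.5],[0,0,0.08,0,0,-34],[0,0,0.1,0,0,-42.5]]]'

```text
t: 6.6
eef_pos: [494.4, -252.0, 235.8]
eef_rot: [-0.411, -3.106, -0.011]
wrist_force: [-0.6, -0.5, 0.0]
gripper_width: 64.2
```

```bash
python3 -c "
from h import *
st(); show([498.6,-253.3,42],down(169.55))"
```

```text
t 6.60 p [ 494.4 -252.   235.8] xang 164.9 z [-0.007  0.008 -1.   ] F [-0.6 -0.5  0. ] w 64.2 q [-0.6   0.3   1.59  0.    1.26 -1.91]
d [-0.0061, -0.0012, 0.1937] w [0.3, -0.5, -4.6]
```

Call:
jog_arm --series '[[[-0.003,-0.001,0.03,0,-0.5,-4.6],[-0.006,-0.001,0.07,0.3,-0.5,-4.6],[-0.006,-0.001,0.1,0.3,-0.5,-4.6],[-0.006,-0.001,0.11,0.3,-0.5,-4.6],[-0.006,-0.001,0.11,0.3,-0.5,-4.6]]]'

```text
t: 7.1
eef_pos: [497.1, -252.3, 123.4]
eef_rot: [-0.286, -3.124, -0.006]
wrist_force: [0.2, 0.5, 0.3]
gripper_width: 64.1
```

```bash
python3 -c "
from h import *
st(); show([498.6,-253.3,42],down(169.55)); wcap('w6')"
```

```text
t 7.10 p [ 497.1 -252.3  123.4] xang 169.5 z [-0.005  0.004 -1.   ] F [0.2 0.5 0.3] w 64.1 q [-0.59  0.42  1.72  0.    1.01 -1.98]
d [-0.0021, -0.0009, 0.0814] w [0.2, -0.3, -0.0]
```

View pics/w6.png

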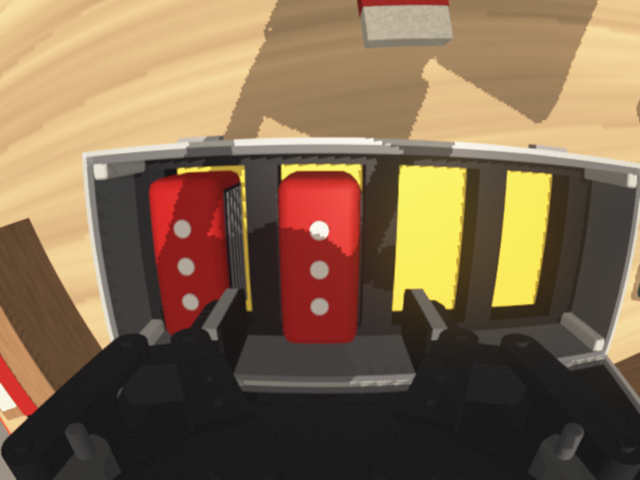

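Call:
jog_arm --series '[[[-0.002,-0.001,0.03,0,0,0],[-0.002,-0.001,0.055,0,0,0],[-0.002,-0.001,0.075,0,0,0],[-0.002,-0.001,0.081,0,0,0],[-0.002,-0.001,0.081,0,0,0]]]'

```text
t: 7.65
eef_pos: [500.5, -254.7, 44.7]
eef_rot: [-0.287, -3.127, -0.003]
wrist_force: [-0.6, 0.0, 0.1]
gripper_width: 64.0
```

Call:
jog_arm --series '[[[0,0,0,0,0,0],[0,0,0,0,0,0],[0,0,0,0,0,0],[0,0,0,0,0,0]]]' --grip 0.3

```text
t: 8.05
eef_pos: [501.9, -255.8, 46.6]
eef_rot: [0.287, 3.127, -0.001]
wrist_force: [-0.6, -0.8, 6.2]
gripper_width: 44.2
```

```bash
python3 -c "
from h import *
st(); show([498.6,-253.3,160],down(169.55)); wcap('w7')"
```

```text
t 8.05 p [ 501.9 -255.8   46.6] xang 169.5 z [ 0.002 -0.    -1.   ] F [-0.6 -0.8  6.2] w 44.2 q [-0.59  0.53  1.77  0.    0.84 -1.98]
d [0.0034, 0.0018, -0.1134] w [-0.0, 0.1, -0.0]
```

View pics/w7.png

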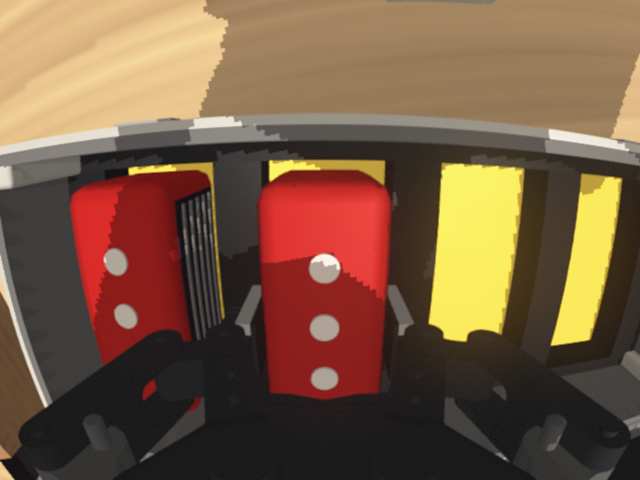

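Call:
jog_arm --series '[[[0,0,0,0,0,0],[0,0,0,0,0,0],[0.002,0.001,0.004,0,0,0],[0.003,0.001,0.008,0,0,0],[0.003,0.001,0.008,0,0,0]]]' --grip 0.65

```text
t: 8.6
eef_pos: [498.2, -253.6, 37.7]
eef_rot: [0.287, 3.128, 0.001]
wrist_force: [0.1, 0.7, 0.7]
gripper_width: 55.1
```

Call:
jog_arm --series '[[[0,0,0,0,0,0],[0,0,0,0,0,0],[0,0,0,0,0,0],[0,0,0,0,0,0]]]' --grip 0.0

```text
t: 9.0
eef_pos: [498.3, -254.0, 37.8]
eef_rot: [0.287, 3.128, 0.0]
wrist_force: [-0.5, -1.5, 1.8]
gripper_width: 44.2
```

Call:
jog_arm --series '[[[0,0,-0.01,0,0,0],[0,0,-0.03,0,0,0],[0,0,-0.06,0,0,0],[0,0,-0.09,0,0,0],[0,0,-0.12,0,0,0]]]'

```text
t: 9.5
eef_pos: [497.4, -253.0, 158.7]
eef_rot: [-0.287, -3.127, -0.003]
wrist_force: [0.6, -0.7, -4.6]
gripper_width: 44.3
```

```bash
python3 -c "
from h import *
st(); wcap('w8')"
```

```text
t 9.50 p [ 497.4 -253.   158.7] xang 169.5 z [-0.001  0.002 -1.   ] F [ 0.6 -0.7 -4.6] w 44.3 q [-0.59  0.38  1.68  0.    1.08 -1.98]
```

View pics/w8.png

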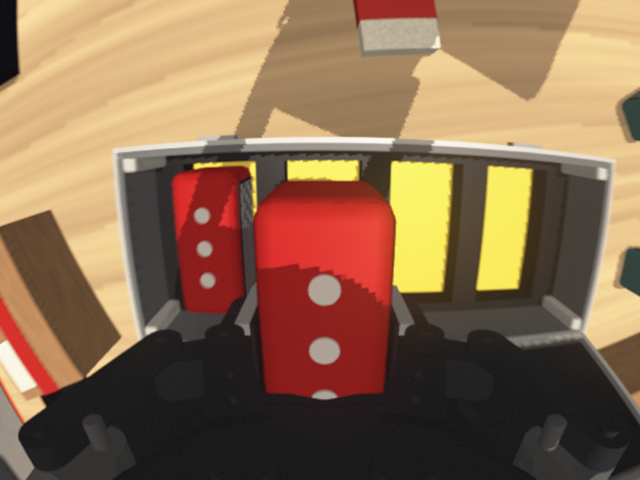

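```bash
python3 -c "
from h import *
show([577.5,402.4,150],down(184))"
```

```text
d [0.0432, 0.6603, 0.0123] w [-0.1, 0.3, -14.5]
```

Call:
jog_arm --series '[[[0.002,0.025,0,0,0,-1],[0.004,0.06,0,0,0,-2],[0.007,0.1,0,0,0,-3],[0.009,0.145,0,0,0,-4],[0.012,0.19,0,0,0,-5]]]'

```text
t: 10.05
eef_pos: [522.0, -63.8, 162.9]
eef_rot: [0.15, 3.134, -0.003]
wrist_force: [1.5, -0.8, -4.1]
gripper_width: 44.2
```

```bash
python3 -c "
from h import *
st();show([577.5,402.4,150],down(184))"
```

```text
t 10.05 p [522.  -63.8 162.9] xang 174.5 z [ 0.004 -0.002 -1.   ] F [ 1.5 -0.8 -4.1] w 44.2 q [-0.25  0.33  1.75 -0.    1.06 -1.73]
d [-0.0107, 0.4694, 0.0122] w [-0.1, 0.2, -9.5]
```

Call:
jog_arm --series '[[[-0.001,0.045,0,0,0,-1],[-0.002,0.09,0,0,0,-2],[-0.003,0.135,0,0,0,-3],[-0.004,0.18,0,0,0,-4],[-0.005,0.225,0,0,0,-5]]]'

```text
t: 10.55
eef_pos: [547.3, 161.6, 162.0]
eef_rot: [0.012, 3.139, -0.003]
wrist_force: [1.1, -0.8, -3.7]
gripper_width: 44.5
```

Call:
jog_arm --series '[[[-0.001,0.045,0,0,0,-1],[-0.002,0.09,0,0,0,-2],[-0.003,0.135,0,0,0,-3],[-0.004,0.175,0,0,0,-4],[-0.005,0.205,0,0,0,-4]]]'

```text
t: 11.05
eef_pos: [552.4, 369.3, 160.7]
eef_rot: [-0.101, 3.139, -0.003]
wrist_force: [0.3, -0.4, -4.8]
gripper_width: 44.1
```

```bash
python3 -c "
from h import *
st();show([577.5,402.4,31],down(184)); o,d,P=wcap('w9')
z=P[...,2]; m=(z>22)&(z<36)&(P[...,0]>460)&(P[...,0]<700)&(P[...,1]>270)&(P[...,1]<470)
q=P[m][:,:2].astype(np.float32); print(len(q),cv2.minAreaRect(q))
"
```

```text
t 11.05 p [552.4 369.3 160.7] xang -176.3 z [ 0.001 -0.002 -1.   ] F [ 0.3 -0.4 -4.8] w 44.1 q [ 0.49  0.51  1.44 -0.    1.19 -1.15]
d [-0.0271, 0.0317, 0.1297] w [-0.1, 0.0, -0.3]
3063 ((555.2027587890625, 366.2318115234375), (120.79814910888672, 150.64633178710938), 3.8481128215789795)
```

View pics/w9.png

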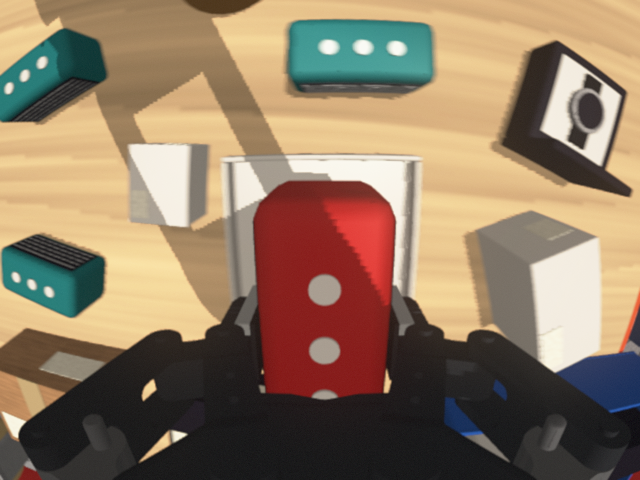

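Call:
jog_arm --series '[[[-0.01,0.015,0.01,0,0,0],[-0.022,0.028,0.03,0,0,0],[-0.027,0.033,0.055,0,0,0],[-0.027,0.033,0.08,0,0,0],[-0.027,0.033,0.09,0,0,0]]]'

```text
t: 11.6
eef_pos: [575.1, 407.4, 67.2]
eef_rot: [0.102, -3.136, 0.0]
wrist_force: [-0.6, -0.5, -4.6]
gripper_width: 44.6
```

```bash
python3 -c "
from h import *
st();show([577.6,403.8,31],down(184))"
```

```text
t 11.60 p [575.1 407.4  67.2] xang -176.3 z [-0.004 -0.    -1.   ] F [-0.6 -0.5 -4.6] w 44.6 q [ 0.52  0.66  1.41  0.    1.07 -1.12]
d [-0.0024, -0.0038, 0.0362] w [-0.0, -0.2, -0.3]
```

Call:
jog_arm --series '[[[-0.002,-0.004,0.01,0,0,0],[-0.0025,-0.004,0.02,0,0,0],[-0.0025,-0.004,0.028,0,0,0],[-0.0025,-0.004,0.033,0,0,0],[-0.0025,-0.004,0.033,0,0,0]]]'

```text
t: 12.1
eef_pos: [577.6, 403.4, 33.9]
eef_rot: [0.102, -3.135, 0.001]
wrist_force: [-0.7, -0.5, -4.6]
gripper_width: 44.0
```

```bash
python3 -c "
from h import *
st();show([577.6,403.8,31],down(184))"
```

```text
t 12.10 p [577.6 403.4  33.9] xang -176.3 z [-0.004 -0.001 -1.   ] F [-0.7 -0.5 -4.6] w 44.0 q [ 0.51  0.7   1.43  0.    1.01 -1.13]
d [-0.0001, 0.0004, 0.0029] w [-0.0, -0.3, -0.3]
```

Call:
jog_arm --series '[[[0,0,0.002,0,0,0],[0,0,0.0035,0,0,0],[0,0,0.0035,0,0,0]]]'

```text
t: 12.4
eef_pos: [577.6, 403.5, 30.6]
eef_rot: [0.102, -3.136, 0.0]
wrist_force: [1.0, 0.2, -5.0]
gripper_width: 43.9
```

Call:
jog_arm --series '[[[0,0,0,0,0,0],[0,0,0,0,0,0],[0,0,-0.01,0,0,0],[0,0,-0.04,0,0,0],[0,0,-0.08,0,0,0]]]' --grip 0.72

```text
t: 12.9
eef_pos: [576.7, 402.9, 110.4]
eef_rot: [0.102, -3.133, 0.003]
wrist_force: [-0.3, 0.9, 0.4]
gripper_width: 61.7
```

```bash
python3 -c "
from h import *
st();show([484,-327.5,190],down(169.55)); o,d,P=wcap('w10')"
```

```text
t 12.90 p [576.7 402.9 110.4] xang -176.3 z [-0.007 -0.002 -1.   ] F [-0.3  0.9  0.4] w 61.7 q [ 0.51  0.62  1.38  0.    1.15 -1.13]
d [0.1404, -0.723, -0.0774] w [-0.1, -0.4, 14.2]
```

View pics/w10.png

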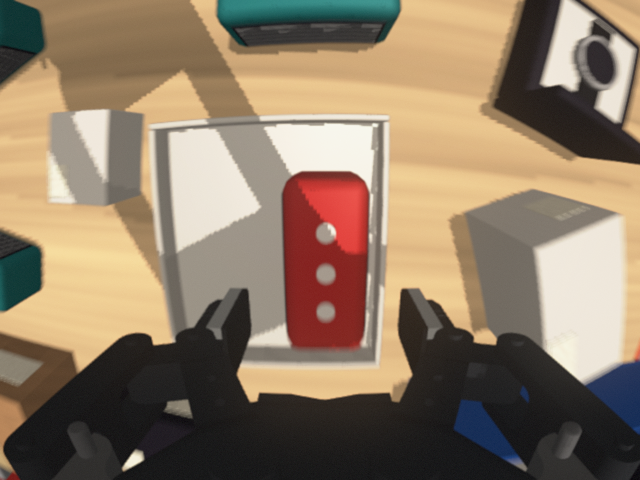

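Call:
jog_arm --series '[[[0.005,-0.03,-0.03,0,0,1],[0.014,-0.075,-0.06,0,0,2],[0.023,-0.12,-0.08,0,0,3],[0.032,-0.165,-0.09,0,0,4],[0.041,-0.21,-0.09,0,0,5]]]'

```text
t: 13.45
eef_pos: [555.0, 191.7, 212.0]
eef_rot: [0.035, 3.131, 0.009]
wrist_force: [0.6, -0.5, 0.2]
gripper_width: 61.4
```

Call:
jog_arm --series '[[[0.005,-0.045,0,0,0,1],[0.01,-0.09,0,0,0,2],[0.016,-0.135,0,0,0,3],[0.021,-0.18,0,0,0,4],[0.026,-0.225,0,0,0,5]]]'

```text
t: 13.95
eef_pos: [524.1, -34.4, 211.9]
eef_rot: [0.172, 3.124, 0.009]
wrist_force: [0.1, -0.3, 0.0]
gripper_width: 61.6
```

```bash
python3 -c "
from h import *
st();show([484,-327.5,190],down(169.55))"
```

```text
t 13.95 p [524.1 -34.4 211.9] xang 173.7 z [ 0.013  0.005 -1.   ] F [ 0.1 -0.3  0. ] w 61.6 q [-0.2   0.26  1.7   0.01  1.16 -1.67]
d [0.0079, -0.2959, 0.0199] w [0.4, 0.7, 4.1]
```

Call:
jog_arm --series '[[[0.001,-0.045,0,0,0,1],[0.003,-0.09,0,0,0,2],[0.004,-0.135,0,0.2,0.3,3],[0.006,-0.18,0.0,0.4,0.7,4],[0.007,-0.22,0.01,0.4,0.7,4]]]'

```text
t: 14.45
eef_pos: [494.0, -255.4, 202.9]
eef_rot: [0.283, 3.125, -0.005]
wrist_force: [0.2, 0.0, 0.5]
gripper_width: 61.9
```

Call:
jog_arm --series '[[[0,-0.035,0,0,0,0],[0,-0.06,0.01,0,0,0],[0,-0.073,0.03,0,0,0],[0,-0.073,0.05,0,0,0],[0,-0.073,0.06,0,0,0]]]'

```text
t: 14.95
eef_pos: [480.5, -327.7, 142.5]
eef_rot: [0.285, 3.125, -0.004]
wrist_force: [0.0, 0.6, 0.1]
gripper_width: 61.5
```

```bash
python3 -c "
from h import *
st();show([484,-327.5,38],down(169.55)); wcap('w11')"
```

```text
t 14.95 p [ 480.5 -327.7  142.5] xang 169.6 z [ 0.003 -0.003 -1.   ] F [0.  0.6 0.1] w 61.5 q [-0.72  0.42  1.65 -0.    1.06 -2.11]
d [-0.003, 0.0011, 0.1045] w [-0.1, 0.2, 0.0]
```

View pics/w11.png

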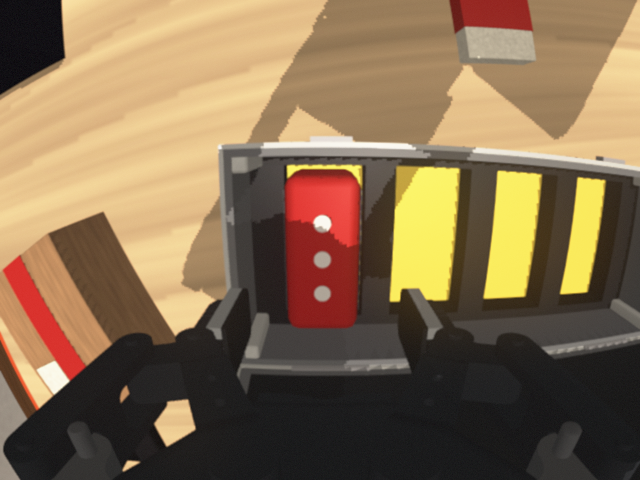

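Call:
jog_arm --series '[[[-0.002,0.001,0.03,0,0,0],[-0.003,0.001,0.06,0,0,0],[-0.003,0.001,0.085,0,0,0],[-0.003,0.001,0.1,0,0,0],[-0.003,0.001,0.104,0,0,0]]]' --grip 0.67

```text
t: 15.5
eef_pos: [483.1, -325.6, 36.6]
eef_rot: [0.283, 3.128, -0.001]
wrist_force: [-0.5, 0.7, 1.5]
gripper_width: 57.2
```

```bash
python3 -c "
from h import *
st();show([484,-327.5,38],down(169.55))"
```

```text
t 15.50 p [ 483.1 -325.6   36.6] xang 169.7 z [ 0.001 -0.    -1.   ] F [-0.5  0.7  1.5] w 57.2 q [-0.71  0.57  1.73  0.    0.84 -2.1 ]
d [-0.0012, -0.0017, -0.0014] w [-0.0, 0.0, 0.1]
```

Call:
jog_arm --series '[[[-0.001,-0.0015,-0.001,0,0,0],[-0.001,-0.0015,-0.001,0,0,0],[-0.001,-0.0015,-0.001,0,0,0],[-0.001,-0.0015,-0.001,0,0,0]]]' --grip 0.0

```text
t: 15.9
eef_pos: [484.2, -327.3, 38.3]
eef_rot: [0.283, 3.127, -0.001]
wrist_force: [0.8, 0.3, -0.7]
gripper_width: 44.5
```

Call:
jog_arm --series '[[[0,0,-0.01,0,0,0],[0,0,-0.03,0,0,0],[0,0,-0.06,0,0,0],[0,0,-0.09,0,0,0],[0,0,-0.12,0,0,0]]]'

```text
t: 16.4
eef_pos: [483.7, -326.9, 160.1]
eef_rot: [0.283, 3.127, -0.001]
wrist_force: [0.5, 0.1, -5.0]
gripper_width: 44.4
```

```bash
python3 -c "
from h import *
st();show([582.4,332,150],down(184));wcap('w12')"
```

```text
t 16.40 p [ 483.7 -326.9  160.1] xang 169.6 z [ 0.001 -0.001 -1.   ] F [ 0.5  0.1 -5. ] w 44.4 q [-0.71  0.41  1.63  0.    1.1  -2.1 ]
d [0.0214, 0.6659, 0.0097] w [-0.0, 0.1, -14.4]
```

View pics/w12.png

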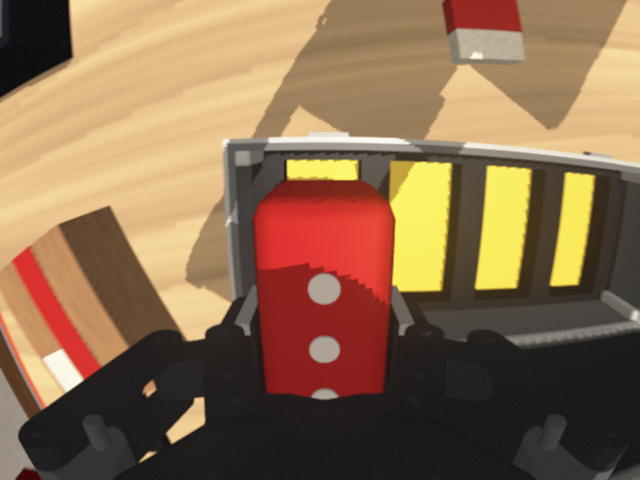

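Call:
jog_arm --series '[[[0.001,0.02,0,0,0,-1],[0.002,0.055,0,0,0,-2],[0.003,0.095,0,0,0,-3],[0.005,0.14,0,0,0,-4],[0.006,0.185,0,0,0,-5]]]'

```text
t: 16.95
eef_pos: [512.4, -143.3, 163.8]
eef_rot: [0.146, 3.132, -0.007]
wrist_force: [0.4, 0.8, -4.6]
gripper_width: 44.3
```

Call:
jog_arm --series '[[[-0.002,0.045,0,0,0,-1],[-0.004,0.09,0,0,0,-2],[-0.006,0.135,0,0,0,-3],[-0.008,0.18,0,0,0,-4],[-0.01,0.225,0,0,0,-5]]]'

```text
t: 17.45
eef_pos: [541.9, 82.3, 162.4]
eef_rot: [0.007, 3.137, -0.008]
wrist_force: [0.4, -0.4, -4.6]
gripper_width: 44.5
```

```bash
python3 -c "
from h import *
st();show([582.4,332,120],down(184))"
```

```text
t 17.45 p [541.9  82.3 162.4] xang 179.8 z [ 0.005 -0.005 -1.   ] F [ 0.4 -0.4 -4.6] w 44.5 q [ 0.03  0.36  1.71 -0.01  1.07 -1.54]
d [-0.0392, 0.2501, 0.0414] w [-0.3, 0.3, -4.3]
```

Call:
jog_arm --series '[[[-0.007,0.045,0,0,0,-1],[-0.014,0.09,0,0,0,-2],[-0.021,0.135,0,0,0,-3],[-0.028,0.175,0,-0.2,0.2,-4],[-0.033,0.21,0.0,-0.2,0.2,-4]]]'

```text
t: 17.95
eef_pos: [574.6, 294.8, 160.7]
eef_rot: [0.106, -3.14, 0.002]
wrist_force: [0.9, -0.6, -4.3]
gripper_width: 44.5
```

Call:
jog_arm --series '[[[-0.003,0.02,0.01,0,0,0],[-0.006,0.035,0.03,0,0,0],[-0.006,0.039,0.05,0,0,0],[-0.006,0.039,0.07,0,0,0],[-0.006,0.039,0.08,0,0,0]]]'

```text
t: 18.45
eef_pos: [575.1, 333.9, 77.8]
eef_rot: [0.107, -3.135, 0.005]
wrist_force: [-1.0, -0.1, -3.6]
gripper_width: 44.4
```

```bash
python3 -c "
from h import *
st();show([582.4,332,31],down(184)); wcap('w13')"
```

```text
t 18.45 p [575.1 333.9  77.8] xang -176.1 z [-0.005 -0.003 -1.   ] F [-1.  -0.1 -3.6] w 44.4 q [ 0.42  0.61  1.5  -0.    1.04 -1.22]
d [-0.0074, -0.0022, 0.0468] w [-0.2, -0.3, -0.1]
```

View pics/w13.png

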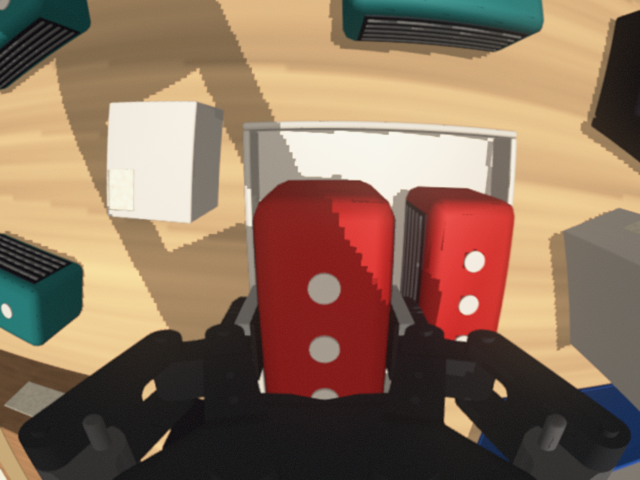

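Call:
jog_arm --series '[[[-0.004,-0.001,0.012,0,0,0],[-0.007,-0.002,0.025,0,0,0],[-0.007,-0.002,0.038,0,0,0],[-0.007,-0.002,0.045,0,0,0],[-0.007,-0.002,0.046,0,0,0]]]'

```text
t: 19.0
eef_pos: [581.6, 331.4, 30.5]
eef_rot: [0.106, -3.133, 0.006]
wrist_force: [0.8, -0.8, -4.2]
gripper_width: 44.3
```

```bash
python3 -c "
from h import *
st();show([582.4,332,31],down(184))"
```

```text
t 19.00 p [581.6 331.4  30.5] xang -176.1 z [-0.006 -0.004 -1.   ] F [ 0.8 -0.8 -4.2] w 44.3 q [ 0.42  0.67  1.52 -0.    0.96 -1.22]
d [-0.0008, 0.0005, -0.0006] w [-0.2, -0.4, -0.1]
```

Call:
jog_arm --series '[[[0,0,0,0,0,0],[0,0,0,0,0,0],[0,0,-0.01,0,0,0],[0,0,-0.04,0,0,0],[0,0,-0.08,0,0,0]]]' --grip 0.63

```text
t: 19.5
eef_pos: [580.9, 331.2, 110.5]
eef_rot: [0.106, -3.13, 0.008]
wrist_force: [0.0, -0.4, 0.7]
gripper_width: 53.9
```

```bash
cat > tealpos.py <<'E'
from seg import *
def teals(n='top',P=None,f=None,lo=50,hi=72):
    if P is None:
        o,d=cap(n); P=cloud(d); f=d['frame']
    m=teal(f)&(P[...,0]>330)&(P[...,0]<760)&(abs(P[...,1])<500)&(P[...,2]>lo)&(P[...,2]<hi)
    n_,l,s,c=cv2.connectedComponentsWithStats(m.astype(np.uint8))
    for i in range(1,n_):
        if s[i,4]<80: continue
        q=P[l==i]; rc=cv2.minAreaRect(q[:,:2].astype(np.float32))
        (cx,cy),(w,h),a=rc; a=a if w>h else a+90
        print(n,'px',c[i].round(),'c',round(cx,1),round(cy,1),'size',round(max(w,h),1),round(min(w,h),1),'long ang',round(a,1),'z',q[:,2].mean().round(1))
E
python3 -c "
from tealpos import *
st(); teals('top'); teals('scene'); o,d,P=wcap('w14'); teals('w',P,d['frame'])"
```

```text
t 19.50 p [580.9 331.2 110.5] xang -176.1 z [-0.009 -0.005 -1.   ] F [ 0.  -0.4  0.7] w 53.9 q [ 0.42  0.58  1.46 -0.    1.11 -1.22]
top px [297. 215.] c 603.8 106.2 size 93.8 39.3 long ang 78.0 z 61.3
top px [295. 268.] c 425.0 112.5 size 93.9 40.1 long ang 111.0 z 62.2
scene px [361. 242.] c 431.7 114.1 size 96.9 42.0 long ang 111.6 z 60.2
scene px [439. 278.] c 424.1 396.9 size 70.0 45.5 long ang 94.6 z 60.4
scene px [334. 283.] c 612.1 108.1 size 97.3 42.7 long ang 79.6 z 60.5
w px [33. 24.] c 427.3 120.9 size 89.3 43.9 long ang 110.1 z 60.1
w px [434.  11.] c 438.2 384.8 size 96.9 18.5 long ang 99.2 z 60.3
w px [ 39. 265.] c 608.4 118.7 size 83.4 42.9 long ang 78.6 z 60.2
```

View pics/w14.png

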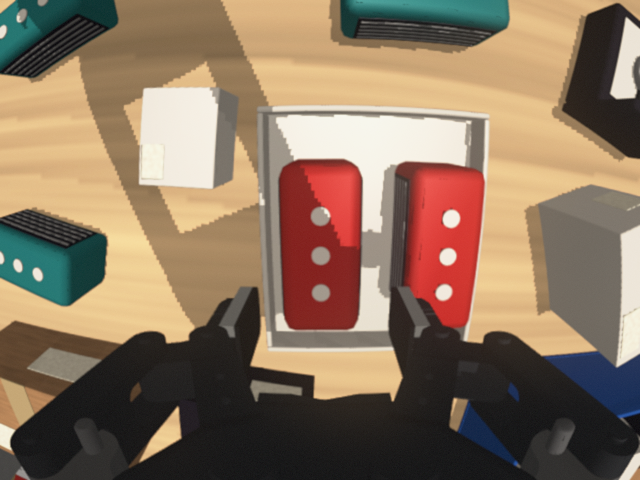

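```bash
python3 -c "
from h import *
show([422.5,382,170],down(94.7))"
```

```text
d [0.1589, 0.0597, -0.0551] w [0.0, 0.1, 89.2]
```

Call:
jog_arm --series '[[[0.01,0.005,-0.03,0,0,8.5],[0.04,0.015,-0.055,0,0,17],[0.075,0.03,-0.055,0,0,25.5],[0.11,0.043,-0.055,0,0,34],[0.145,0.055,-0.055,0,0,42.5]]]' --grip 0.8

```text
t: 20.15
eef_pos: [435.1, 378.4, 170.0]
eef_rot: [1.048, 2.96, 0.0]
wrist_force: [0.7, 0.9, 1.3]
gripper_width: 67.8
```

```bash
python3 -c "
from h import *
st();show([422.5,382,170],down(94.7))"
```

```text
t 20.15 p [435.1 378.4 170. ] xang 141.0 z [ 0.001 -0.    -1.   ] F [0.7 0.9 1.3] w 67.8 q [ 0.6   0.39  1.63 -0.    1.12 -0.29]
d [0.0121, -0.0051, -0.0] w [0.1, 0.1, 46.3]
```

Call:
jog_arm --series '[[[0.005,-0.002,0,0,0,8.5],[0.012,-0.005,0,0,0,17],[0.012,-0.005,0,0,0,25.5],[0.012,-0.005,0,0,0,34],[0.012,-0.005,0,0,0,42.5]]]'

```text
t: 20.65
eef_pos: [422.0, 381.8, 169.8]
eef_rot: [2.057, 2.374, -0.0]
wrist_force: [0.1, 0.2, 0.3]
gripper_width: 68.2
```

```bash
python3 -c "
from tealpos import *
st();o,d,P=wcap('w15'); teals('w',P,d['frame'])"
```

```text
t 20.65 p [422.  381.8 169.8] xang 98.2 z [ 0.001 -0.001 -1.   ] F [0.1 0.2 0.3] w 68.2 q [ 0.61  0.38  1.65 -0.    1.11  0.47]
w px [323. 228.] c 421.1 386.6 size 97.1 43.5 long ang 94.1 z 61.6
```

View pics/w15.png

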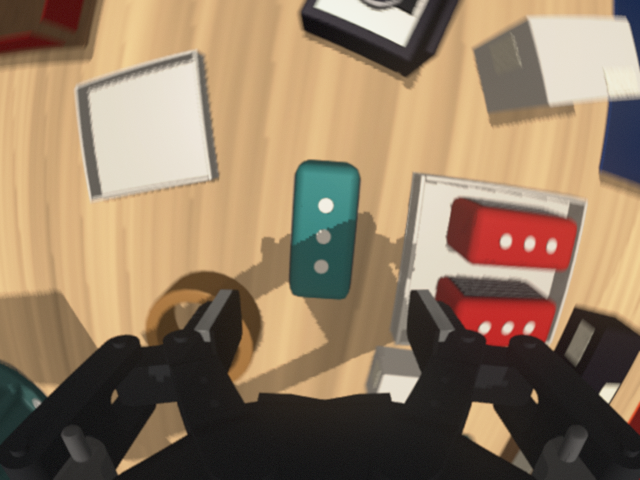

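```bash
python3 -c "
from h import *
show([421.3,384,26],down(94.4))"
```

```text
d [0.0024, -0.0005, 0.1437] w [0.0, 0.1, 3.4]
```

Call:
jog_arm --series '[[[0.001,0,0.04,0,0,2],[0.002,-0.0005,0.085,0,0,3.8],[0.002,-0.0005,0.12,0,0,3.8],[0.002,-0.0005,0.14,0,0,3.8],[0.002,-0.0005,0.143,0,0,3.8]]]'

```text
t: 21.2
eef_pos: [419.2, 382.0, 23.9]
eef_rot: [-2.141, -2.299, 0.009]
wrist_force: [-0.7, -0.1, -0.1]
gripper_width: 68.3
```

Call:
jog_arm --series '[[[0,0,0,0,0,0],[0,0,0,0,0,0],[0,0,0,0,0,0],[0,0,0,0,0,0]]]' --grip 0.0

```text
t: 21.6
eef_pos: [419.4, 382.2, 24.7]
eef_rot: [-2.14, -2.3, 0.008]
wrist_force: [-0.9, 0.8, -0.1]
gripper_width: 44.3
```

```bash
python3 -c "
from h import *
st();o,d,P=wcap('w16')"
```

```text
t 21.60 p [419.4 382.2  24.7] xang 94.1 z [-0.003 -0.004 -1.   ] F [-0.9  0.8 -0.1] w 44.3 q [ 0.62  0.57  1.77 -0.    0.81  0.55]
```

View pics/w16.png

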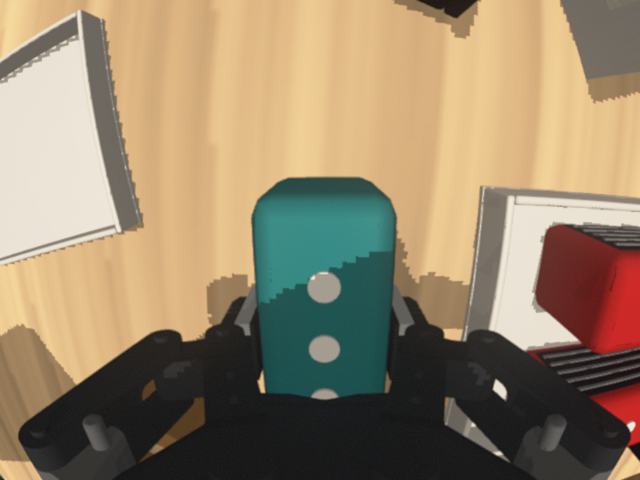

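Call:
jog_arm --series '[[[0,0,-0.01,0,0,0],[0,0,-0.03,0,0,0],[0,0,-0.065,0,0,0],[0,0,-0.1,0,0,0],[0,0,-0.135,0,0,0]]]'

```text
t: 22.15
eef_pos: [419.4, 382.4, 161.6]
eef_rot: [-2.14, -2.3, 0.008]
wrist_force: [0.5, 0.6, -4.7]
gripper_width: 44.6
```

```bash
python3 -c "
from h import *
st();show([498.3,-253.3,165],down(169.55))"
```

```text
t 22.15 p [419.4 382.4 161.6] xang 94.1 z [-0.004 -0.004 -1.   ] F [ 0.5  0.6 -4.7] w 44.6 q [ 0.62  0.39  1.66 -0.    1.1   0.55]
d [-0.6398, 0.0331, -0.0013] w [-0.3, 0.0, -75.4]
```

Call:
jog_arm --series '[[[-0.02,0.001,-0.004,0,0,-3],[-0.055,0.003,-0.008,0,0,-8],[-0.095,0.005,-0.01,0,0,-13],[-0.14,0.007,-0.01,0,0,-18],[-0.185,0.009,-0.01,0,0,-23]]]'

```text
t: 22.65
eef_pos: [441.3, 197.2, 173.1]
eef_rot: [-1.632, -2.684, 0.007]
wrist_force: [1.3, 0.4, -3.7]
gripper_width: 44.3
```

```bash
python3 -c "
from h import *
st();show([498.3,-253.3,165],down(169.55))"
```

```text
t 22.65 p [441.3 197.2 173.1] xang 117.4 z [-0.003 -0.004 -1.   ] F [ 1.3  0.4 -3.7] w 44.3 q [ 0.28  0.26  1.82 -0.    1.06 -0.2 ]
d [-0.4262, -0.1566, 0.0095] w [-0.3, -0.0, -52.2]
```

Call:
jog_arm --series '[[[-0.042,-0.016,0,0,0,-5.2],[-0.085,-0.031,0,0,0,-10.4],[-0.128,-0.047,0,0,0,-15.6],[-0.17,-0.063,0,0,0,-20.8],[-0.213,-0.078,0,0,0,-26]]]'

```text
t: 23.15
eef_pos: [469.5, -29.5, 174.6]
eef_rot: [-0.981, -2.983, 0.006]
wrist_force: [1.9, 0.5, -4.6]
gripper_width: 44.4
```

```bash
python3 -c "
from h import *
st();show([498.3,-253.3,165],down(169.55))"
```

```text
t 23.15 p [469.5 -29.5 174.6] xang 143.6 z [-0.002 -0.004 -1.   ] F [ 1.9  0.5 -4.6] w 44.4 q [-0.21  0.24  1.85 -0.    1.05 -1.14]
d [-0.156, -0.163, 0.0104] w [-0.2, -0.0, -25.9]
```

Call:
jog_arm --series '[[[-0.031,-0.032,0,0,0,-5.2],[-0.062,-0.065,0,0,0,-10.4],[-0.093,-0.098,0,0,0,-15.6],[-0.12,-0.128,0,0,0,-20.8],[-0.143,-0.15,0.0,0,0,-25.5]]]'

```text
t: 23.65
eef_pos: [495.2, -237.6, 176.1]
eef_rot: [-0.294, -3.126, 0.007]
wrist_force: [0.7, 0.7, -5.1]
gripper_width: 44.6
```

```bash
python3 -c "
from h import *
st();show([498.3,-253.3,100],down(169.55))"
```

```text
t 23.65 p [ 495.2 -237.6  176.1] xang 169.2 z [-0.002 -0.004 -1.   ] F [ 0.7  0.7 -5.1] w 44.6 q [-0.57  0.34  1.69 -0.01  1.11 -1.95]
d [-0.006, -0.0145, 0.0762] w [-0.3, -0.1, -0.3]
```

Call:
jog_arm --series '[[[-0.004,-0.009,0.01,0,0,0],[-0.006,-0.0145,0.03,-0.3,0,-0.3],[-0.006,-0.0145,0.05,-0.3,0,-0.3],[-0.006,-0.0145,0.06,-0.3,0,-0.3],[-0.006,-0.0145,0.06,-0.3,0,-0.3]]]'

```text
t: 24.15
eef_pos: [496.8, -251.7, 114.8]
eef_rot: [-0.286, -3.124, -0.005]
wrist_force: [-0.7, 0.8, -3.4]
gripper_width: 44.5
```

```bash
python3 -c "
from h import *
st();show([498.3,-253.3,38],down(169.55)); wcap('w17')"
```

```text
t 24.15 p [ 496.8 -251.7  114.8] xang 169.5 z [-0.004  0.003 -1.   ] F [-0.7  0.8 -3.4] w 44.5 q [-0.59  0.43  1.73  0.    0.99 -1.98]
d [-0.0021, -0.0015, 0.0768] w [0.1, -0.3, -0.0]
```

View pics/w17.png

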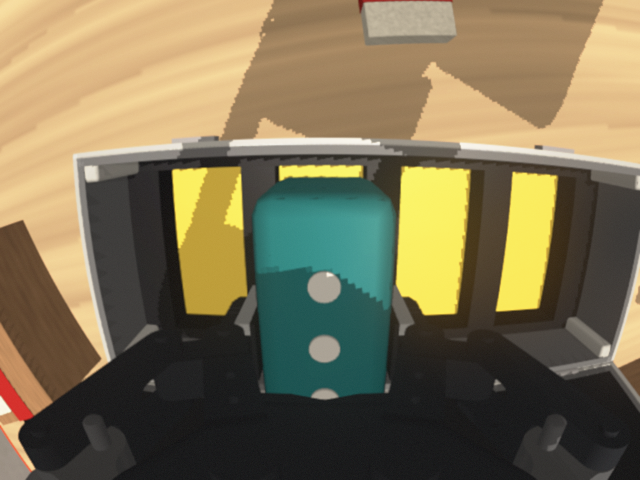

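Call:
jog_arm --series '[[[-0.002,-0.0015,0.015,0,0,0],[-0.002,-0.0015,0.03,0,0,0],[-0.002,-0.0015,0.04,0,0,0],[-0.002,-0.0015,0.045,0,0,0],[-0.002,-0.0015,0.045,0,0,0]]]'

```text
t: 24.7
eef_pos: [499.0, -253.7, 70.2]
eef_rot: [-0.286, -3.125, -0.004]
wrist_force: [-0.5, 0.4, -3.3]
gripper_width: 44.7
```

```bash
python3 -c "
from h import *
st();show([498.3,-253.3,37],down(169.55))"
```

```text
t 24.70 p [ 499.  -253.7   70.2] xang 169.6 z [-0.003  0.003 -1.   ] F [-0.5  0.4 -3.3] w 44.7 q [-0.59  0.5   1.76  0.    0.89 -1.98]
d [0.0006, 0.0002, 0.0332] w [0.1, -0.2, 0.0]
```

Call:
jog_arm --series '[[[0.0005,0,0.008,0,0,0],[0.0005,0,0.016,0,0,0],[0.0005,0,0.024,0,0,0],[0.0005,0,0.031,0,0,0],[0.0005,0,0.0325,0,0,0]]]'

```text
t: 25.2
eef_pos: [497.8, -253.2, 37.0]
eef_rot: [-0.286, -3.124, -0.005]
wrist_force: [-3.8, 1.3, 6.1]
gripper_width: 44.1
```

```bash
python3 -c "
from h import *
st();show([498.3,-253.3,37],down(169.55))"
```

```text
t 25.20 p [ 497.8 -253.2   37. ] xang 169.6 z [-0.005  0.003 -1.   ] F [-3.8  1.3  6.1] w 44.1 q [-0.59  0.55  1.78  0.    0.82 -1.98]
d [-0.0005, -0.0, -0.0] w [0.1, -0.3, 0.0]
```

Call:
jog_arm --series '[[[0,0,0,0,0,0],[0,0,0,0,0,0],[0,0,-0.01,0,0,0],[0,0,-0.05,0,0,0],[0,0,-0.1,0,0,0]]]' --grip 0.65

```text
t: 25.7
eef_pos: [497.0, -252.7, 137.3]
eef_rot: [-0.285, -3.12, -0.008]
wrist_force: [2.5, -0.7, -0.1]
gripper_width: 55.8
```

```bash
python3 -c "
from tealpos import *
st(); teals('top'); teals('scene'); o,d,P=wcap('w18'); teals('w',P,d['frame'],60,85)
show([428,113,170],down(111))"
```

```text
t 25.70 p [ 497.  -252.7  137.3] xang 169.5 z [-0.008  0.006 -1.   ] F [ 2.5 -0.7 -0.1] w 55.8 q [-0.59  0.41  1.7   0.    1.04 -1.98]
top px [297. 214.] c 603.6 106.6 size 93.4 39.2 long ang 78.5 z 61.1
top px [296. 268.] c 424.3 112.0 size 93.3 39.0 long ang 111.3 z 61.6
scene px [361. 243.] c 431.2 113.8 size 96.6 43.8 long ang 110.9 z 60.7
scene px [333. 283.] c 613.0 108.3 size 96.4 42.8 long ang 79.1 z 60.3
w px [328. 233.] c 495.1 -251.2 size 97.4 45.2 long ang 169.8 z 73.6
d [0.1387, 0.3491, -0.0293] w [0.0, 0.2, 58.6]
```

View pics/w18.png

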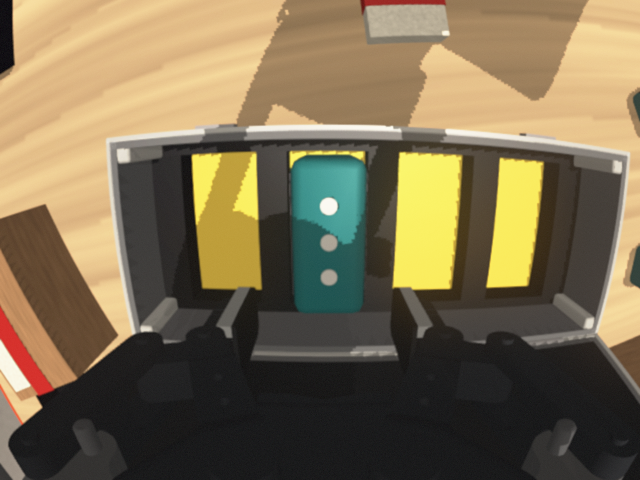

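Call:
jog_arm --series '[[[0.008,0.02,-0.03,0,0,5],[0.025,0.062,-0.045,0,0,12],[0.042,0.105,-0.05,0,0,20],[0.06,0.15,-0.05,0,0,28],[0.077,0.195,-0.05,0,0,36]]]' --grip 0.8

```text
t: 26.35
eef_pos: [460.2, -50.9, 191.0]
eef_rot: [1.233, 2.886, -0.0]
wrist_force: [0.6, 0.7, 0.4]
gripper_width: 68.5
```

```bash
python3 -c "
from tealpos import *
st(); show([428,113,170],down(111))"
```

```text
t 26.35 p [460.2 -50.9 191. ] xang 133.7 z [ 0.003 -0.002 -1.   ] F [0.6 0.7 0.4] w 68.5 q [-0.26  0.21  1.85 -0.    1.08 -1.02]
d [0.1408, 0.09, 0.0207] w [0.1, 0.2, 22.7]
```

Call:
jog_arm --series '[[[0.038,0.024,0.005,0,0,6],[0.076,0.048,0.01,0,0,12],[0.11,0.07,0.02,0,0,18],[0.135,0.086,0.02,0,0,22.7],[0.141,0.09,0.02,0,0,22.7]]]'

```text
t: 26.85
eef_pos: [425.8, 115.5, 169.9]
eef_rot: [1.776, 2.59, -0.001]
wrist_force: [0.1, -0.2, -0.3]
gripper_width: 68.4
```

```bash
python3 -c "
from tealpos import *
st(); o,d,P=wcap('w19'); teals('w',P,d['frame'])"
```

```text
t 26.85 p [425.8 115.5 169.9] xang 111.1 z [ 0.001 -0.001 -1.   ] F [ 0.1 -0.2 -0.3] w 68.4 q [ 0.11  0.21  1.92 -0.    1.02 -0.26]
w px [325. 234.] c 426.6 116.3 size 96.5 43.3 long ang 111.3 z 61.6
w px [525. 306.] c 607.9 117.8 size 81.1 42.5 long ang 78.0 z 61.2
```

View pics/w19.png

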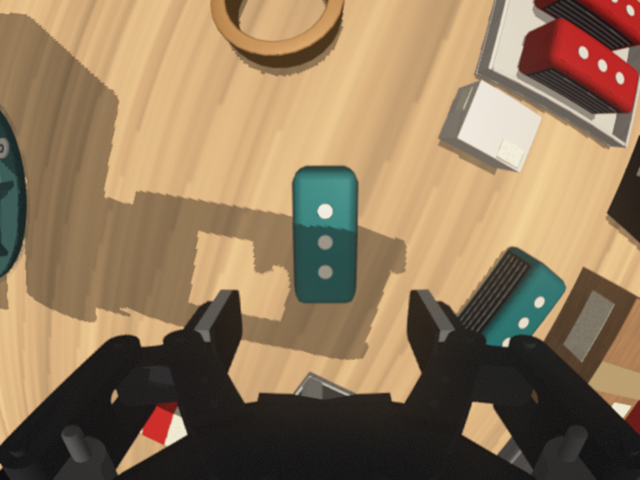

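```bash
python3 -c "
from tealpos import *
show([427,114,25],down(111.2))"
```

```text
d [-0.0009, -0.0, 0.1452] w [0.1, 0.1, 0.0]
```

Call:
jog_arm --series '[[[0,0,0.04,0,0,0],[-0.001,0,0.085,0,0,0],[-0.001,0,0.12,0,0,0],[-0.001,0,0.14,0,0,0],[-0.001,0,0.144,0,0,0]]]'

```text
t: 27.4
eef_pos: [425.6, 112.6, 24.1]
eef_rot: [-1.773, -2.592, 0.005]
wrist_force: [-1.0, -0.1, 0.5]
gripper_width: 68.6
```

Call:
jog_arm --series '[[[0,0,0,0,0,0],[0,0,0,0,0,0],[0,0,0,0,0,0],[0,0,0,0,0,0]]]' --grip 0.0

```text
t: 27.8
eef_pos: [426.0, 112.6, 24.8]
eef_rot: [-1.773, -2.593, 0.004]
wrist_force: [-0.3, -0.1, -4.4]
gripper_width: 44.1
```

```bash
python3 -c "
from h import *
st();o,d,P=wcap('w20')"
```

```text
t 27.80 p [426.  112.6  24.8] xang 111.3 z [-0.002 -0.002 -1.   ] F [-0.3 -0.1 -4.4] w 44.1 q [ 0.1   0.46  2.05 -0.    0.63 -0.27]
```

View pics/w20.png

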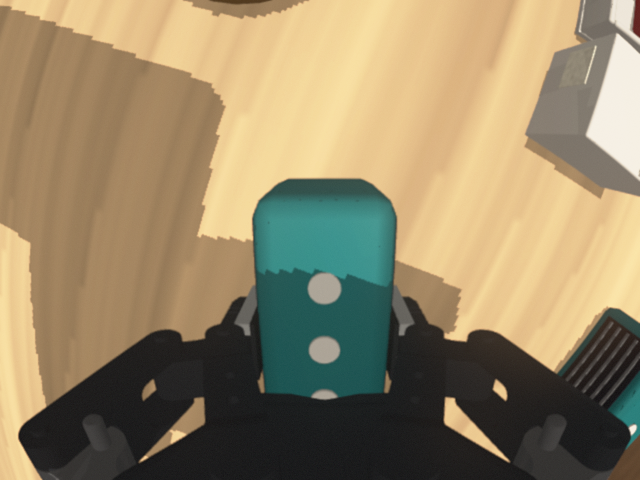

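Call:
jog_arm --series '[[[0,0,-0.01,0,0,0],[0,0,-0.03,0,0,0],[0,0,-0.065,0,0,0],[0,0,-0.1,0,0,0],[0,0,-0.135,0,0,0]]]'

```text
t: 28.35
eef_pos: [425.4, 112.8, 161.7]
eef_rot: [-1.773, -2.593, 0.004]
wrist_force: [1.1, 0.2, -4.3]
gripper_width: 44.4
```

```bash
python3 -c "
from h import *
st();show([524.5,-103,165],down(169.55))"
```

```text
t 28.35 p [425.4 112.8 161.7] xang 111.3 z [-0.002 -0.002 -1.   ] F [ 1.1  0.2 -4.3] w 44.4 q [ 0.1   0.22  1.93 -0.    1.   -0.27]
d [-0.2371, 0.014, -0.0031] w [-0.2, -0.0, -58.3]
```

Call:
jog_arm --series '[[[-0.015,0.001,-0.005,0,0,-5],[-0.045,0.003,-0.01,0,0,-12],[-0.08,0.005,-0.01,0,0,-20],[-0.12,0.007,-0.01,0,0,-28],[-0.16,0.009,-0.01,0,0,-36]]]'

```text
t: 28.85
eef_pos: [491.7, -34.0, 172.8]
eef_rot: [-0.874, -3.016, 0.004]
wrist_force: [0.9, 1.1, -4.1]
gripper_width: 44.6
```

```bash
python3 -c "
from h import *
st();show([524.5,-103,130],down(169.55))"
```

```text
t 28.85 p [491.7 -34.  172.8] xang 147.7 z [-0.002 -0.002 -1.   ] F [ 0.9  1.1 -4.1] w 44.6 q [-0.21  0.27  1.81 -0.    1.06 -1.21]
d [-0.0647, -0.0407, 0.0429] w [-0.1, -0.1, -21.9]
```

Call:
jog_arm --series '[[[-0.025,-0.016,0,0,0,-7],[-0.045,-0.03,0.0,0,0,-14],[-0.062,-0.04,0.01,0,0,-20],[-0.065,-0.041,0.03,0,0,-21.9],[-0.065,-0.041,0.043,0,0,-21.9]]]'

```text
t: 29.35
eef_pos: [524.2, -103.9, 129.5]
eef_rot: [-0.287, -3.126, 0.003]
wrist_force: [-0.4, 0.5, -4.7]
gripper_width: 44.2
```

```bash
python3 -c "
from seg import *
st();show([524.5,-103,37],down(169.55)); o,d,P=wcap('w21'); f=d['frame']
hv=hsv(f);z=P[...,2]
my=(hv[...,0]>20)&(hv[...,0]<35)&(hv[...,1]>150)&(z>5)&(z<20)
n_,l,s,c2=cv2.connectedComponentsWithStats(my.astype(np.uint8))
for i in range(1,n_):
    if s[i,4]>300:
        q=P[l==i]; print('yel',c2[i],len(q),cv2.minAreaRect(q[:,:2].astype(np.float32)))
"
```

```text
t 29.35 p [ 524.2 -103.9  129.5] xang 169.5 z [-0.002 -0.002 -1.   ] F [-0.4  0.5 -4.7] w 44.2 q [-0.32  0.38  1.77 -0.    0.99 -1.71]
d [-0.0003, 0.0012, 0.0925] w [-0.1, -0.1, -0.0]
yel [334.19376026 170.84236453] 609 ((477.88153076171875, -95.95113372802734), (51.98988723754883, 10.174450874328613), 80.32785034179688)
yel [214.05859735 243.93955706] 6502 ((512.6434936523438, -180.65206909179688), (51.20586395263672, 109.39806365966797), 79.34136962890625)
yel [ 54.65923984 236.4095675 ] 3052 ((483.4997253417969, -338.1062927246094), (36.801795959472656, 109.16724395751953), 79.54317474365234)
```

View pics/w21.png

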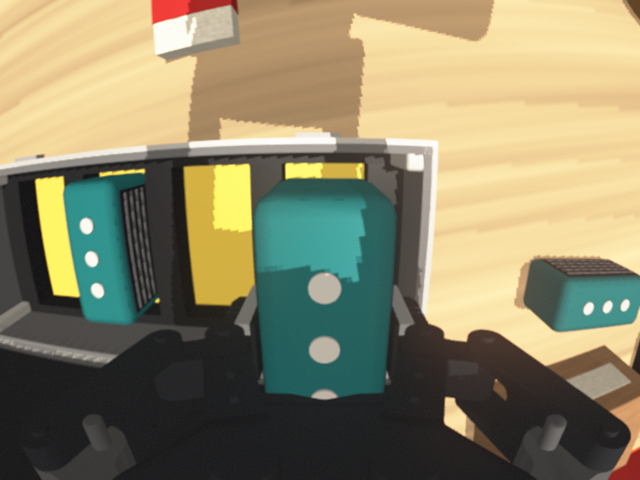

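Call:
jog_arm --series '[[[-0.001,0,0.015,0,0,0],[-0.0015,0,0.035,0,0,0],[-0.0015,0,0.05,0,0,0],[-0.0015,0,0.058,0,0,0],[-0.0015,0,0.06,0,0,0]]]'

```text
t: 29.9
eef_pos: [522.5, -102.4, 67.0]
eef_rot: [-0.287, -3.12, 0.001]
wrist_force: [-0.9, 0.0, -4.2]
gripper_width: 44.4
```

```bash
python3 -c "
from h import *
st();show([525.5,-104,37],down(169.55))"
```

```text
t 29.90 p [ 522.5 -102.4   67. ] xang 169.5 z [-0.008  0.    -1.   ] F [-0.9  0.  -4.2] w 44.4 q [-0.32  0.47  1.82 -0.    0.86 -1.71]
d [-0.0035, -0.001, 0.03] w [-0.1, -0.5, -0.1]
```

Call:
jog_arm --series '[[[-0.003,-0.001,0.0,0,-0.5,0],[-0.0035,-0.001,0.003,0,-0.5,0],[-0.0035,-0.001,0.012,0,-0.5,0],[-0.0035,-0.001,0.022,0,-0.5,0],[-0.0035,-0.001,0.029,0,-0.5,0]]]'

```text
t: 30.4
eef_pos: [525.0, -103.8, 37.0]
eef_rot: [-0.288, -3.128, 0.001]
wrist_force: [-1.3, -2.6, 13.0]
gripper_width: 44.3
```

```bash
python3 -c "
from h import *
st();show([525.5,-104,37],down(169.55))"
```

```text
t 30.40 p [ 525.  -103.8   37. ] xang 169.5 z [-0.    -0.001 -1.   ] F [-1.3 -2.6 13. ] w 44.3 q [-0.32  0.52  1.84 -0.    0.78 -1.71]
d [-0.0005, -0.0001, -0.0] w [-0.1, -0.0, -0.1]
```

Seated (floor contact). Release and lift, then measure the last teal.

Call:
jog_arm --series '[[[0,0,0,0,0,0],[0,0,0,0,0,0],[0,0,-0.01,0,0,0],[0,0,-0.05,0,0,0],[0,0,-0.1,0,0,0]]]' --grip 0.65

```text
t: 30.9
eef_pos: [523.5, -103.1, 136.5]
eef_rot: [-0.288, -3.124, -0.001]
wrist_force: [-0.1, -0.9, -0.4]
gripper_width: 55.7
```

```bash
python3 -c "
from tealpos import *
st(); teals('top'); teals('scene'); o,d,P=wcap('w22'); teals('w',P,d['frame'],50,85)
show([607.5,107,190],down(78.8))"
```

```text
t 30.90 p [ 523.5 -103.1  136.5] xang 169.5 z [-0.005  0.001 -1.   ] F [-0.1 -0.9 -0.4] w 55.7 q [-0.32  0.37  1.76 -0.    1.01 -1.71]
top px [297. 214.] c 603.7 106.5 size 93.7 39.1 long ang 77.8 z 61.6
scene px [333. 283.] c 612.2 108.9 size 96.6 44.4 long ang 77.2 z 60.2
w px [325. 235.] c 523.0 -102.1 size 97.6 45.0 long ang 169.4 z 73.5
w px [109. 235.] c 495.7 -249.9 size 98.3 45.2 long ang 169.8 z 72.3
w px [591. 288.] c 606.1 106.4 size 93.1 40.9 long ang 78.2 z 62.0
d [-0.0398, 0.2224, -0.0493] w [0.3, 0.4, 90.7]
```

View pics/w22.png

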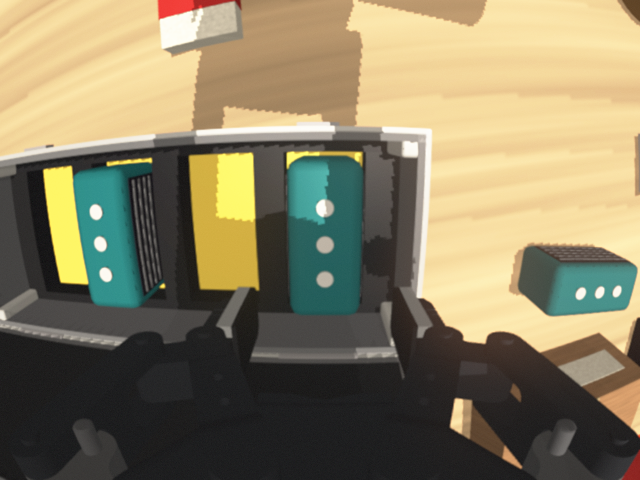

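Call:
jog_arm --series '[[[-0.005,0.01,-0.03,0,0,8.5],[-0.012,0.05,-0.05,0,0,17],[-0.02,0.095,-0.055,0,0,25.5],[-0.027,0.14,-0.055,0,0,34],[-0.035,0.18,-0.055,0,0,42.5]]]' --grip 0.8

```text
t: 31.55
eef_pos: [594.7, 68.0, 195.1]
eef_rot: [1.386, 2.811, 0.0]
wrist_force: [-0.7, -0.6, -0.4]
gripper_width: 68.5
```

```bash
python3 -c "
from tealpos import *
st(); show([607.5,106.5,170],down(78.5))"
```

```text
t 31.55 p [594.7  68.  195.1] xang 127.5 z [ 0.006 -0.003 -1.   ] F [-0.7 -0.6 -0.4] w 68.5 q [ 0.    0.39  1.56 -0.    1.19 -0.65]
d [0.0229, 0.0335, 0.0251] w [0.3, 0.3, 49.0]
```

Call:
jog_arm --series '[[[0.01,0.015,0.01,0,0,8.5],[0.02,0.03,0.02,0,0,17],[0.023,0.0335,0.025,0.3,0.3,25.5],[0.023,0.0335,0.025,0.3,0.3,34],[0.023,0.0335,0.025,0.3,0.3,42.5]]]'

```text
t: 32.05
eef_pos: [606.4, 107.1, 168.3]
eef_rot: [-2.32, -2.115, 0.003]
wrist_force: [0.1, -1.1, 0.2]
gripper_width: 68.1
```

```bash
python3 -c "
from tealpos import *
st(); o,d,P=wcap('w23'); teals('w',P,d['frame']);show([607.5,106.5,25],down(78.5))"
```

```text
t 32.05 p [606.4 107.1 168.3] xang 84.7 z [-0.003  0.001 -1.   ] F [ 0.1 -1.1  0.2] w 68.1 q [0.06 0.44 1.54 0.   1.16 0.15]
w px [328. 231.] c 608.9 110.5 size 97.2 43.8 long ang 77.6 z 61.7
d [-0.0004, 0.0015, 0.1435] w [-0.2, -0.0, 5.8]
```

View pics/w23.png

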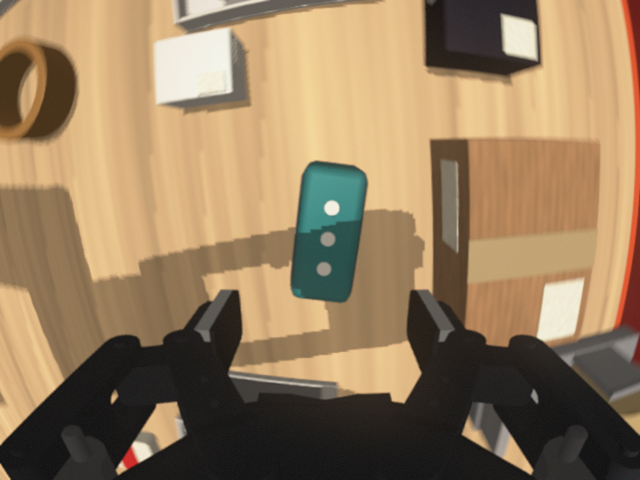

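Call:
jog_arm --series '[[[0,0.001,0.03,0,0,4],[0,0.0015,0.07,0,0,6.5],[0,0.0015,0.11,0,0,6.5],[0,0.0015,0.135,0,0,6.5],[0,0.0015,0.143,0,0,6.5]]]'

```text
t: 32.6
eef_pos: [604.3, 106.7, 21.7]
eef_rot: [-2.438, -1.971, 0.011]
wrist_force: [-0.3, 0.4, 0.5]
gripper_width: 68.4
```

Call:
jog_arm --series '[[[0,0,0,0,0,0],[0,0,0,0,0,0],[0,0,0,0,0,0],[0,0,0,0,0,0]]]' --grip 0.0

```text
t: 33.0
eef_pos: [604.8, 106.8, 22.8]
eef_rot: [-2.439, -1.972, 0.009]
wrist_force: [0.5, 0.1, -2.6]
gripper_width: 44.4
```

```bash
python3 -c "
from h import *
st();o,d,P=wcap('w24')"
```

```text
t 33.00 p [604.8 106.8  22.8] xang 77.9 z [-0.008  0.001 -1.   ] F [ 0.5  0.1 -2.6] w 44.4 q [0.06 0.62 1.66 0.   0.87 0.27]
```

View pics/w24.png

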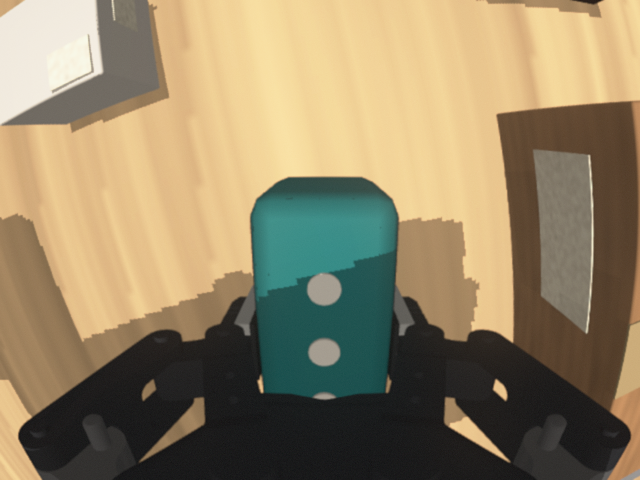

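Call:
jog_arm --series '[[[0,0,-0.01,0,0,0],[0,0,-0.03,0,0,0],[0,0,-0.065,0,0,0],[0,0,-0.1,0,0,0],[0,0,-0.14,0,0,0]]]'

```text
t: 33.55
eef_pos: [605.0, 106.7, 164.3]
eef_rot: [-2.438, -1.971, 0.011]
wrist_force: [0.4, 0.6, -2.8]
gripper_width: 44.2
```

```bash
python3 -c "
from h import *
st();show([480,0,170],down(123)); show([484.8,-327.7,170],down(169.55))"
```

```text
t 33.55 p [605.  106.7 164.3] xang 77.9 z [-0.009  0.    -1.   ] F [ 0.4  0.6 -2.8] w 44.2 q [0.06 0.45 1.55 0.   1.16 0.27]
d [-0.1305, -0.0999, -0.0046] w [-0.5, -0.1, -45.1]
d [-0.45, -0.0266, -0.0048] w [-0.5, -0.4, -91.6]
```

Call:
jog_arm --series '[[[-0.018,-0.014,-0.003,0,0,-7],[-0.045,-0.035,-0.005,0,0,-15],[-0.073,-0.056,-0.005,0,0,-23],[-0.102,-0.078,-0.005,0,0,-31],[-0.13,-0.1,-0.005,0,0,-39]]]'

```text
t: 34.05
eef_pos: [478.9, -0.2, 171.5]
eef_rot: [-1.631, -2.677, 0.006]
wrist_force: [0.1, -0.7, -3.1]
gripper_width: 44.4
```

```bash
python3 -c "
from h import *
st();show([484.8,-327.7,170],down(169.55))"
```

```text
t 34.05 p [ 4.789e+02 -2.000e-01  1.715e+02] xang 117.3 z [-0.008  0.    -1.   ] F [ 0.1 -0.7 -3.1] w 44.4 q [-0.14  0.26  1.83 -0.    1.06 -0.62]
d [-0.2938, -0.1448, 0.0014] w [-0.3, -0.4, -52.3]
```

Call:
jog_arm --series '[[[-0.036,-0.018,0,0,0,-7.5],[-0.074,-0.037,0,0,0,-15],[-0.112,-0.055,0,0,0,-22.5],[-0.15,-0.074,0,0,0,-30],[-0.188,-0.093,0,0,0,-37.5]]]'

```text
t: 34.55
eef_pos: [482.2, -211.6, 172.6]
eef_rot: [-0.676, -3.061, 0.003]
wrist_force: [0.8, 0.7, -2.5]
gripper_width: 44.4
```

```bash
python3 -c "
from h import *
st();show([484.8,-327.7,130],down(169.55))"
```

```text
t 34.55 p [ 482.2 -211.6  172.6] xang 155.1 z [-0.007 -0.    -1.   ] F [ 0.8  0.7 -2.5] w 44.4 q [-0.54  0.32  1.73 -0.    1.09 -1.68]
d [-0.0515, -0.1041, 0.0427] w [-0.1, -0.4, -14.5]
```

Call:
jog_arm --series '[[[-0.018,-0.037,0,0,0,-5],[-0.034,-0.07,0.0,0,0,-10],[-0.046,-0.093,0.01,0,-0.2,-14.5],[-0.0515,-0.104,0.03,0,-0.4,-14.5],[-0.0515,-0.104,0.043,0,-0.4,-14.5]]]'

```text
t: 35.05
eef_pos: [484.7, -329.5, 129.7]
eef_rot: [0.288, 3.127, -0.006]
wrist_force: [-0.3, 0.4, -2.6]
gripper_width: 44.4
```

```bash
python3 -c "
from h import *
st();show([484.8,-327.7,65],down(169.55)); wcap('w25')"
```

```text
t 35.05 p [ 484.7 -329.5  129.7] xang 169.5 z [ 0.001 -0.004 -1.   ] F [-0.3  0.4 -2.6] w 44.4 q [-0.71  0.45  1.65 -0.    1.04 -2.1 ]
d [0.0003, 0.002, 0.0647] w [-0.2, 0.1, -0.1]
```

View pics/w25.png

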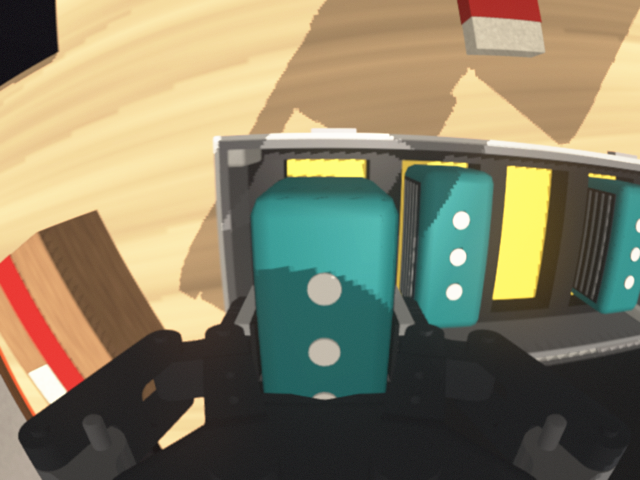

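Call:
jog_arm --series '[[[0,0.001,0.015,0,0,0],[0,0.002,0.035,0,0,0],[0,0.002,0.052,0,0,0],[0,0.002,0.062,0,0,0],[0,0.002,0.064,0,0,0]]]'

```text
t: 35.6
eef_pos: [482.8, -323.4, 62.7]
eef_rot: [-0.286, -3.124, -0.002]
wrist_force: [0.5, -0.1, -2.0]
gripper_width: 44.4
```

```bash
python3 -c "
from h import *
st();show([484.8,-327.7,36],down(169.55))"
```

```text
t 35.60 p [ 482.8 -323.4   62.7] xang 169.5 z [-0.005  0.002 -1.   ] F [ 0.5 -0.1 -2. ] w 44.4 q [-0.71  0.53  1.71 -0.    0.9  -2.09]
d [-0.0029, -0.0039, 0.0267] w [0.0, -0.3, -0.0]
```

Call:
jog_arm --series '[[[-0.003,-0.004,0.0,0,0,0],[-0.003,-0.004,0.0,0,0,0],[-0.003,-0.004,0.008,0,0,0],[-0.003,-0.004,0.018,0,0,0],[-0.003,-0.004,0.026,0,0,0]]]'

```text
t: 36.1
eef_pos: [484.7, -327.7, 36.0]
eef_rot: [-0.286, -3.123, -0.002]
wrist_force: [-5.7, 12.4, 74.7]
gripper_width: 44.3
```

```bash
python3 -c "
from h import *
st();show([484.8,-327.7,36],down(169.55))"
```

```text
t 36.10 p [ 484.7 -327.7   36. ] xang 169.5 z [-0.005  0.002 -1.   ] F [-5.7 12.4 74.7] w 44.3 q [-0.71  0.57  1.72 -0.    0.85 -2.1 ]
d [-0.0001, 0.0, -0.0] w [0.1, -0.3, -0.0]
```

Call:
jog_arm --series '[[[0,0,-0.002,0,0,0],[0,0,-0.004,0,0,0]]]'

```text
t: 36.3
eef_pos: [484.1, -327.4, 39.3]
eef_rot: [-0.286, -3.122, -0.004]
wrist_force: [-0.8, -0.6, -2.0]
gripper_width: 44.5
```

```bash
python3 -c "
from h import *
st(); wcap('w26')"
```

```text
t 36.30 p [ 484.1 -327.4   39.3] xang 169.5 z [-0.006  0.003 -1.   ] F [-0.8 -0.6 -2. ] w 44.5 q [-0.71  0.57  1.72 -0.    0.86 -2.1 ]
```

View pics/w26.png

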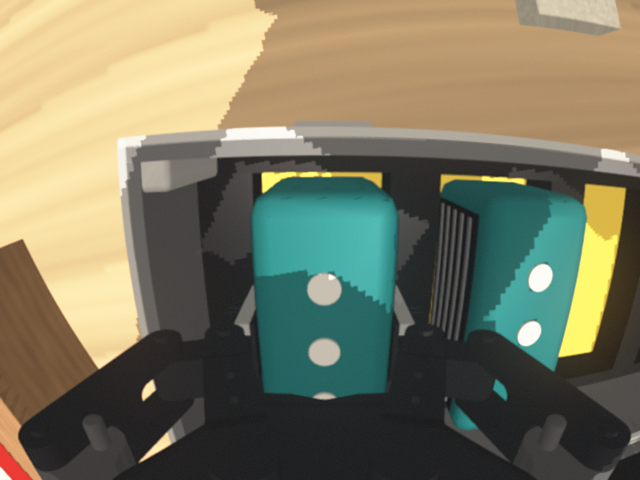

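Call:
jog_arm --series '[[[0,0,0.001,0,0,0],[0,0,0.0015,0,0,0]]]'

```text
t: 36.55
eef_pos: [484.3, -327.5, 38.0]
eef_rot: [-0.286, -3.123, -0.003]
wrist_force: [-0.6, 0.4, -2.7]
gripper_width: 44.4
```

Call:
jog_arm --series '[[[0,0,0,0,0,0],[0,0,0,0,0,0],[0,0,-0.01,0,0,0],[0,0,-0.05,0,0,0],[0,0,-0.1,0,0,0]]]' --grip 0.65

```text
t: 37.05
eef_pos: [483.5, -326.6, 137.9]
eef_rot: [-0.286, -3.119, -0.007]
wrist_force: [0.6, 0.2, 0.2]
gripper_width: 55.4
```

```bash
python3 -c "
from tealpos import *
st(); o,d,P=wcap('w27'); teals('w',P,d['frame'],50,95); o,d=cap('scene'); save(cv2.resize(d['frame'][130:370,180:500],None,fx=2.4,fy=2.4),'s27.png')
print(r.observe()['wrist_force'])"
```

```text
t 37.05 p [ 483.5 -326.6  137.9] xang 169.5 z [-0.009  0.005 -1.   ] F [0.6 0.2 0.2] w 55.4 q [-0.71  0.44  1.64 -0.    1.07 -2.1 ]
w px [322. 247.] c 481.6 -326.0 size 98.5 47.4 long ang 169.4 z 73.3
w px [444. 238.] c 495.5 -252.0 size 99.0 44.0 long ang 170.3 z 73.3
w px [615. 251.] c 533.5 -105.1 size 122.9 63.5 long ang 7.5 z 73.1
w px [634. 283.] c 565.9 -58.8 size 44.1 3.4 long ang 169.2 z 51.4
[ 1.88607814 -1.17423982  0.12381769]
```

View pics/w27.png

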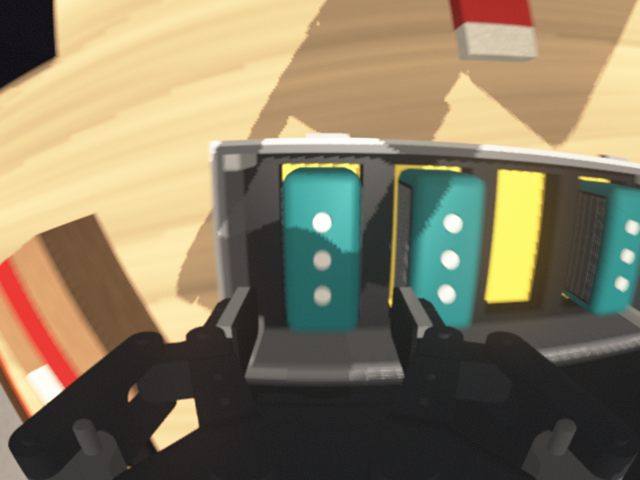

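View pics/s27.png

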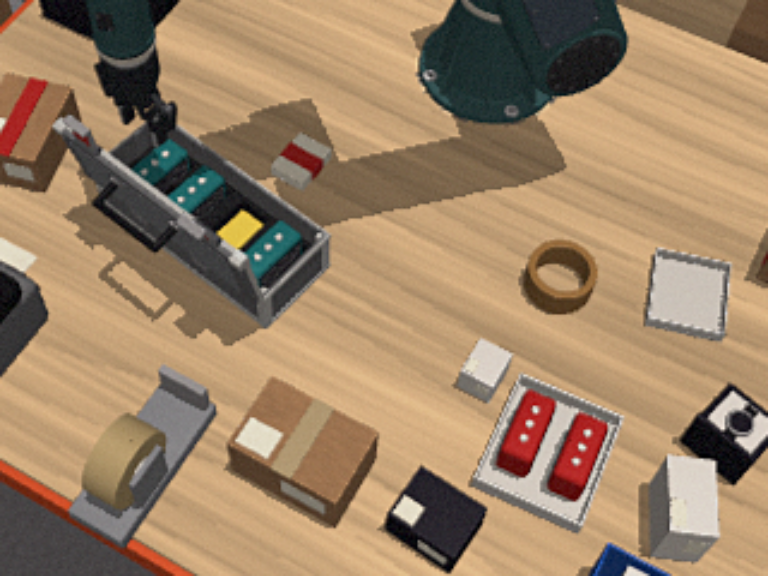

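```bash
python3 - <<'E'
from seg import *
for n in ['top','scene']:
    o,d=cap(n); P=cloud(d); f=d['frame']; hv=hsv(f); z=P[...,2]
    m=((hv[...,0]<8)|(hv[...,0]>172))&(hv[...,1]>110)&(z>40)&(P[...,0]>480)&(P[...,0]<680)&(P[...,1]>280)&(P[...,1]<460)
    n_,l,s,c=cv2.connectedComponentsWithStats(m.astype(np.uint8))
    for i in range(1,n_):
        if s[i,4]>60:
            q=P[l==i]; print(n,c[i].round(),q[:,2].mean().round(1),cv2.minAreaRect(q[:,:2].astype(np.float32)))
st(); show([500,-230,350],down(79.2))
E
```

```text
top [230. 223.] 64.4 ((578.2904663085938, 328.49884033203125), (95.63333892822266, 44.83591079711914), 4.122215747833252)
top [208. 224.] 65.0 ((574.074462890625, 403.2857666015625), (95.31868743896484, 49.08024597167969), 4.901735305786133)
scene [399. 309.] 63.5 ((584.40673828125, 331.34820556640625), (101.66151428222656, 44.1594123840332), 3.8952085971832275)
scene [421. 318.] 63.3 ((581.0657958984375, 402.8652648925781), (101.8330078125, 44.40452575683594), 3.3205103874206543)
t 37.25 p [ 486.1 -328.7  140.5] xang 169.5 z [-0.002 -0.001 -1.   ] F [-0.2  0.8 -0.3] w 55.3 q [-0.71  0.44  1.64 -0.    1.07 -2.1 ]
d [0.0046, 0.0994, -0.2096] w [-0.1, -0.0, 90.3]
```

Call:
jog_arm --series '[[[0,0.01,-0.045,0,0,8.5],[0.001,0.03,-0.09,0,0,17],[0.002,0.05,-0.135,0,0,25.5],[0.003,0.075,-0.18,0,0,34],[0.004,0.1,-0.21,0,0,42.5]]]' --grip 0.36

```text
t: 37.75
eef_pos: [500.7, -228.9, 352.3]
eef_rot: [-1.41, -2.806, 0.002]
wrist_force: [0.4, 0.8, -0.2]
gripper_width: 30.6
```

```bash
python3 -c "
from h import *
st();show([647.3,-242.8,350],down(79.2))"
```

```text
t 37.75 p [ 500.7 -228.9  352.3] xang 126.6 z [-0.001 -0.001 -1.   ] F [ 0.4  0.8 -0.2] w 30.6 q [-0.55  0.2   1.44 -0.    1.51 -1.19]
d [-0.0987, 0.1093, 0.0021] w [-0.1, 0.0, 47.4]
```

Call:
jog_arm --series '[[[-0.015,0.016,0,0,0,8.5],[-0.04,0.045,0,0,0,17],[-0.065,0.073,0,0,0,25.5],[-0.088,0.098,0,0,0,34],[-0.0987,0.109,0,0,0,42.5]]]'

```text
t: 38.25
eef_pos: [649.1, -242.6, 349.6]
eef_rot: [-2.336, -2.097, 0.004]
wrist_force: [-1.0, -0.4, 0.5]
gripper_width: 30.9
```

```bash
python3 -c "
from h import *
st();show([647.3,-242.8,260],down(79.2))"
```

```text
t 38.25 p [ 649.1 -242.6  349.6] xang 83.8 z [-0.003  0.    -1.   ] F [-1.  -0.4  0.5] w 30.9 q [-0.46  0.43  1.11 -0.    1.6  -0.35]
d [-0.0003, -0.0014, 0.0896] w [-0.2, 0.0, 4.6]
```

Call:
jog_arm --series '[[[0,-0.001,0.01,0,0,4.6],[0,-0.0015,0.04,0,0,4.6],[0,-0.0015,0.07,0,0,4.6],[0,-0.0015,0.09,0,0,4.6],[0,-0.0015,0.09,0,0,4.6]]]'

```text
t: 38.75
eef_pos: [644.3, -241.1, 254.2]
eef_rot: [-2.411, -1.996, 0.01]
wrist_force: [-0.5, 0.1, 0.1]
gripper_width: 30.8
```

```bash
python3 -c "
from h import *
st();show([647.3,-243,166],down(79.2)); o,d,P=wcap('w28')
z=P[...,2]; m=(z>175)&(z<200)&(P[...,0]>600)&(P[...,0]<700)&(P[...,1]>-320)&(P[...,1]<-170)
q=P[m]; print(len(q)); print(cv2.minAreaRect(q[:,:2].astype(np.float32)),q[:,2].max())"
```

```text
t 38.75 p [ 644.3 -241.1  254.2] xang 79.2 z [-0.012  0.005 -1.   ] F [-0.5  0.1  0.1] w 30.8 q [-0.46  0.48  1.26 -0.    1.42 -0.27]
d [-0.0015, 0.0044, 0.0881] w [-0.7, -0.1, 0.0]
5824
((629.8698120117188, -236.8650360107422), (123.5910873413086, 48.479671478271484), 79.47152709960938) 199.9795687322234
```

View pics/w28.png

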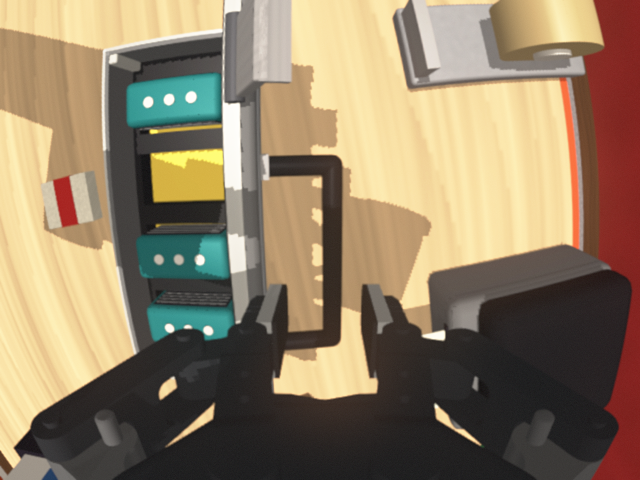

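Call:
jog_arm --series '[[[-0.001,0.003,0.01,-0.5,0,0],[-0.001,0.0045,0.035,-0.7,0,0],[-0.001,0.0045,0.06,-0.7,0,0],[-0.001,0.0045,0.08,-0.7,0,0],[-0.001,0.0045,0.087,-0.7,0,0]]]'

```text
t: 39.3
eef_pos: [650.0, -243.8, 171.7]
eef_rot: [2.417, 2.001, 0.006]
wrist_force: [-4.4, 3.0, 31.9]
gripper_width: 30.8
```

```bash
python3 -c "
from h import *
st();show([647.3,-243,166],down(79.2))"
```

```text
t 39.30 p [ 650.  -243.8  171.7] xang 79.2 z [ 0.005 -0.    -1.   ] F [-4.4  3.  31.9] w 30.8 q [-0.46  0.54  1.36  0.    1.24 -0.27]
d [0.0003, -0.0028, 0.0057] w [0.3, -0.0, 0.0]
```

```bash
python3 -c "
from h import *
wcap('w29'); st()"
```

```text
t 39.35 p [ 650.4 -243.9  172.1] xang 79.2 z [ 0.006 -0.001 -1.   ] F [-0.1  0.5  6.9] w 31.0 q [-0.46  0.54  1.36  0.    1.24 -0.27]
```

View pics/w29.png

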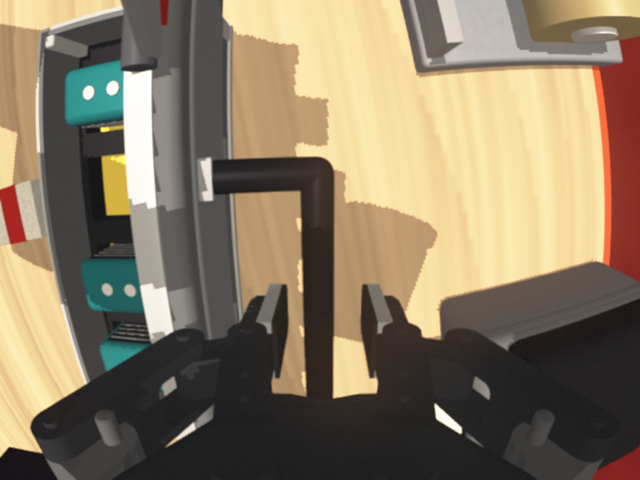

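Call:
jog_arm --series '[[[0,-0.002,0,0,0,0],[0,-0.002,0,0,0,0],[0,-0.0025,0.002,0,0,0],[0,-0.0025,0.004,0,0,0],[0,-0.0025,0.005,0,0,0]]]' --grip 0.26

```text
t: 39.85
eef_pos: [649.2, -244.1, 171.1]
eef_rot: [2.413, 1.998, 0.009]
wrist_force: [-5.2, 3.0, 26.4]
gripper_width: 22.3
```

Call:
jog_arm --series '[[[0,0,0,0,0,0],[0,0,0,0,0,0],[0,0,0,0,0,0],[0,0,0,0,0,0]]]' --grip 0.0

```text
t: 40.25
eef_pos: [647.6, -243.9, 171.7]
eef_rot: [2.415, 2.0, 0.006]
wrist_force: [-7.3, 0.6, 8.2]
gripper_width: 9.6
```

```bash
python3 -c "
from lid import *
st(); A=np.array([462.9,-208.1,123.7]); rows(0,[1.75,1.7,1.65,1.6,1.52,1.44,1.36],A); wcap('w30')"
```

```text
t 40.25 p [ 647.6 -243.9  171.7] xang 79.3 z [ 0.007 -0.002 -1.   ] F [-7.3  0.6  8.2] w 9.6 q [-0.46  0.54  1.37  0.    1.23 -0.27]
1.75 [0.0005, -0.0003, 0.0072]
1.7 [0.0005, -0.0053, 0.0034]
1.65 [0.0005, -0.0105, -0.0001]
1.6 [0.0005, -0.0158, -0.0033]
1.52 [0.0005, -0.0247, -0.0079]
1.44 [0.0005, -0.034, -0.0118]
1.36 [0.0006, -0.0435, -0.015]
```

View pics/w30.png

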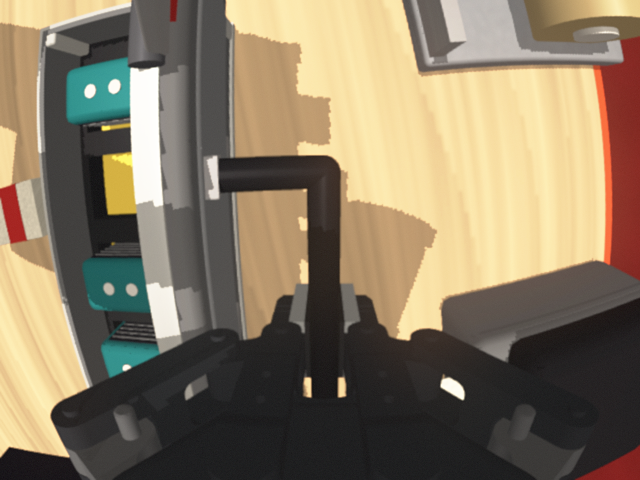

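Call:
jog_arm --series '[[[0,-0.005,-0.0038,0,0,0],[0,-0.0102,-0.0073,0,0,0],[0,-0.0155,-0.0105,0,0,0],[0,-0.0244,-0.0151,0,0,0],[0,-0.0337,-0.019,0,0,0]]]'

```text
t: 40.8
eef_pos: [614.9, -237.8, 191.7]
eef_rot: [2.413, 1.998, 0.008]
wrist_force: [4.7, -1.7, 0.1]
gripper_width: 9.8
```

```bash
python3 -c "
from lid import *
st(); A=np.array([462.9,-208.1,130.7]); rows(0,[1.44,1.36,1.26,1.15,1.03,.9],A)"
```

```text
t 40.80 p [ 614.9 -237.8  191.7] xang 79.3 z [ 0.01  -0.003 -1.   ] F [ 4.7 -1.7  0.1] w 9.8 q [-0.47  0.47  1.43  0.    1.23 -0.29]
1.44 [0.0007, -0.0009, 0.0013]
1.36 [0.0007, -0.0104, -0.0018]
1.26 [0.0007, -0.0226, -0.0047]
1.15 [0.0008, -0.0363, -0.0064]
1.03 [0.0008, -0.0513, -0.0066]
0.9 [0.0008, -0.0674, -0.0047]
```

Call:
jog_arm --series '[[[0,-0.0104,-0.0025,0,0,0],[0,-0.0226,-0.0052,0,0,0],[0,-0.0363,-0.007,0,0,0],[0,-0.0513,-0.007,0,0,0],[0,-0.0674,-0.005,0,0,0]]]'

```text
t: 41.3
eef_pos: [548.1, -225.5, 197.8]
eef_rot: [2.411, 1.997, 0.009]
wrist_force: [-2.6, 0.2, 27.7]
gripper_width: 9.1
```

```bash
python3 -c "
from lid import *
st(); A=np.array([462.9,-208.1,130.7]); rows(0,[.9,.78,.66,.54,.42,.3],A)"
```

```text
t 41.30 p [ 548.1 -225.5  197.8] xang 79.3 z [ 0.012 -0.005 -1.   ] F [-2.6  0.2 27.7] w 9.1 q [-0.51  0.37  1.58  0.    1.18 -0.32]
0.9 [0.0011, 0.0004, 0.0021]
0.78 [0.0011, -0.0142, 0.0057]
0.66 [0.0012, -0.0282, 0.0109]
0.54 [0.0012, -0.0416, 0.0178]
0.42 [0.0012, -0.054, 0.0262]
0.3 [0.0013, -0.0653, 0.0361]
```

Call:
jog_arm --series '[[[0,-0.007,0.001,0,0,0],[0,-0.0142,0.003,0,0,0],[0,-0.0282,0.0085,0,0,0],[0,-0.0416,0.016,0,0,0],[0,-0.054,0.0245,0,0,0]]]'

```text
t: 41.8
eef_pos: [493.9, -215.4, 172.6]
eef_rot: [2.411, 1.997, 0.008]
wrist_force: [1.7, -2.5, -3.1]
gripper_width: 9.4
```

```bash
python3 -c "
from lid import *
st(); A=np.array([462.9,-208.1,132.0]); rows(0,[.42,.3,.2,.1,0.0],A)"
```

```text
t 41.80 p [ 493.9 -215.4  172.6] xang 79.3 z [ 0.01  -0.005 -1.   ] F [ 1.7 -2.5 -3.1] w 9.4 q [-0.54  0.33  1.72  0.    1.08 -0.35]
0.42 [0.0013, 0.0015, 0.0004]
0.3 [0.0014, -0.0098, 0.0103]
0.2 [0.0014, -0.0183, 0.0195]
0.1 [0.0014, -0.0258, 0.0295]
0.0 [0.0015, -0.0323, 0.0403]
```

Call:
jog_arm --series '[[[0,-0.0098,0.0103,0,0,0],[0,-0.0183,0.0195,0,0,0],[0,-0.0258,0.0295,0,0,0],[0,-0.03,0.0355,0,0,0],[0,-0.032,0.039,0,0,0]]]'

```text
t: 42.3
eef_pos: [462.8, -209.7, 132.6]
eef_rot: [2.411, 1.997, 0.008]
wrist_force: [3.6, -1.8, 16.5]
gripper_width: 9.8
```

```bash
python3 -c "
from lid import *
st(); wcap('w31')"
```

```text
t 42.30 p [ 462.8 -209.7  132.6] xang 79.3 z [ 0.01  -0.005 -1.   ] F [ 3.6 -1.8 16.5] w 9.8 q [-0.56  0.34  1.83  0.    0.96 -0.38]
```

View pics/w31.png

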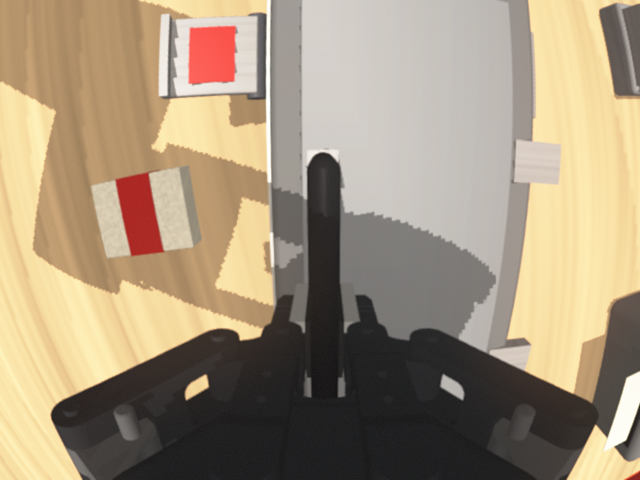

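Call:
jog_arm --series '[[[0,0,0,0,0,0],[0,0,0,0,0,0],[0,0,0,0,0,0],[0,0,-0.03,0,0,0],[0,0,-0.07,0,0,0]]]' --grip 0.5

```text
t: 42.85
eef_pos: [460.2, -208.1, 201.8]
eef_rot: [2.416, 2.001, 0.005]
wrist_force: [0.7, -0.0, 0.2]
gripper_width: 42.7
```

Call:
jog_arm --series '[[[0,-0.01,-0.03,0,0,0],[0,-0.03,-0.05,0,0,0],[0,-0.06,-0.06,0,0,0]]]' --grip 0.0

```text
t: 43.15
eef_pos: [402.1, -197.5, 263.7]
eef_rot: [2.412, 2.0, 0.007]
wrist_force: [-0.2, -0.8, 0.5]
gripper_width: 0.6
```

```bash
python3 - <<'E'
from seg import *
st(); o,d,P=wcap('w32'); f=d['frame']; hv=hsv(f)
z=P[...,2]
c=np.array([505.4,-215.5]); t=np.radians(-10.45); ex=np.array([np.cos(t),np.sin(t)]);ey=np.array([-ex[1],ex[0]])
X=(P[...,:2]-c)@ex; Y=(P[...,:2]-c)@ey
for x0 in range(-60,70,15):
    m=(abs(X-x0)<6)&(abs(Y-60)<60)&(z>80)&(z<125); print(x0, m.sum(), np.median(z[m]).round(1) if m.sum() else None)
mr=((hv[...,0]<8)|(hv[...,0]>172))&(hv[...,1]>120)&(z>60)&(z<140)
n_,l,s,c2=cv2.connectedComponentsWithStats(mr.astype(np.uint8))
for i in range(1,n_):
    if s[i,4]>50:
        m=l==i; print('latch',c2[i].round(),P[m].mean(0).round(1),'X',X[m].min().round(1),X[m].max().round(1),'Y',Y[m].mean().round(1))
        A=np.c_[X[m],np.ones(m.sum())]; print('slope dz/dX',np.linalg.lstsq(A,z[m],rcond=None)[0])
E
```

```text
t 43.15 p [ 402.1 -197.5  263.7] xang 79.3 z [ 0.009 -0.004 -1.   ] F [-0.2 -0.8  0.5] w 0.6 q [-0.61  0.1   1.78  0.    1.25 -0.43]
-60 2064 101.2
-45 1850 102.8
-30 1193 102.8
-15 1908 102.8
0 1834 102.8
15 1754 102.8
30 1677 102.8
45 1584 102.8
60 1468 101.4
latch [331.  89.] [429.6 -89.3 103.7] X -107.0 -87.5 Y 110.4
slope dz/dX [-0.18531756 85.6421285 ]
latch [324. 334.] [ 383.5 -304.4   95.4] X -104.7 -102.7 Y -109.5
slope dz/dX [-2.76283123e-02  9.25153316e+01]
```

View pics/w32.png

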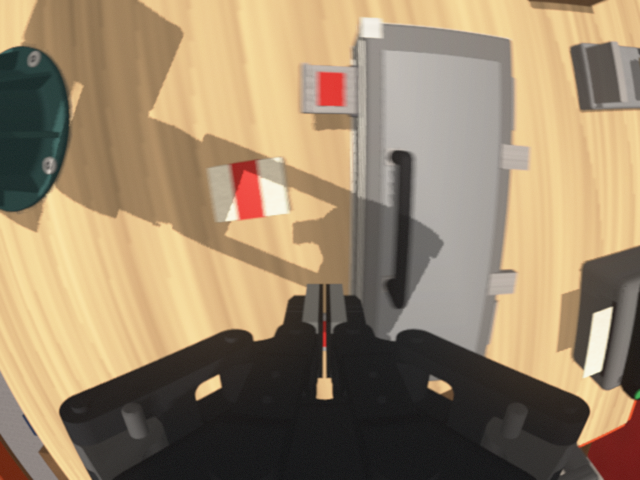

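```bash
cat > cs.py <<'E'
from h import *
C=np.array([505.4,-215.5]); t_=np.radians(-10.45); EX=np.array([np.cos(t_),np.sin(t_)]);EY=np.array([-EX[1],EX[0]])
def W(X,Y,z): 
    p=C+X*EX+Y*EY; return [p[0],p[1],z]
def loc():
    p=r.observe()['eef_pos']; q=p[:2]-C; print('case XY',(q@EX).round(1),(q@EY).round(1),'z',p[2].round(1))
E
python3 -c "
from cs import *
show(W(-102,110,150),down(169.55))"
```

```text
d [0.11, 0.0078, 0.1135] w [0.1, 0.2, -90.2]
```

Call:
jog_arm --series '[[[0.02,0.001,0,0,0,-8.5],[0.045,0.003,0,0,0,-17],[0.07,0.005,0.02,0,0,-25.5],[0.09,0.007,0.04,0,0,-34],[0.108,0.008,0.06,0,0,-42.5]]]'

```text
t: 43.7
eef_pos: [424.8, -89.6, 203.0]
eef_rot: [1.516, 2.747, 0.0]
wrist_force: [-0.0, 0.1, -0.8]
gripper_width: 0.1
```

```bash
python3 -c "
from cs import *
st();show(W(-102,110,150),down(169.55))"
```

```text
t 43.70 p [424.8 -89.6 203. ] xang 122.2 z [ 0.004 -0.002 -1.   ] F [-0.   0.1 -0.8] w 0.1 q [-0.37  0.15  1.89 -0.    1.1  -0.93]
d [0.0007, 0.0006, 0.053] w [0.0, 0.2, -47.3]
```

Call:
jog_arm --series '[[[0,0,0.01,0,0,-8.5],[0,0,0.02,0,0,-17],[0,0,0.03,0,0,-25.5],[0,0,0.04,0,0,-34],[0,0,0.05,0,0,-42.5]]]'

```text
t: 44.2
eef_pos: [424.6, -89.4, 152.5]
eef_rot: [0.408, 3.112, -0.002]
wrist_force: [-0.1, 0.2, -0.5]
gripper_width: -0.1
```

Call:
jog_arm --series '[[[0,0,0.0,0,0,-4],[0,0,0.0,0,0,-4.8]]]'

```text
t: 44.4
eef_pos: [424.0, -89.1, 152.0]
eef_rot: [0.275, 3.128, -0.001]
wrist_force: [0.3, -0.3, -0.0]
gripper_width: -0.2
```

```bash
python3 -c "
from cs import *
st();loc();show(W(-102,110,105),down(169.55));wcap('w33')"
```

```text
t 44.40 p [424.  -89.1 152. ] xang 169.9 z [ 0.001 -0.001 -1.   ] F [ 0.3 -0.3 -0. ] w -0.2 q [-0.37  0.22  1.95 -0.    0.97 -1.76]
case XY -103.0 109.6 z 152.0
d [-0.0009, 0.0005, 0.047] w [-0.0, 0.1, 0.4]
```

View pics/w33.png

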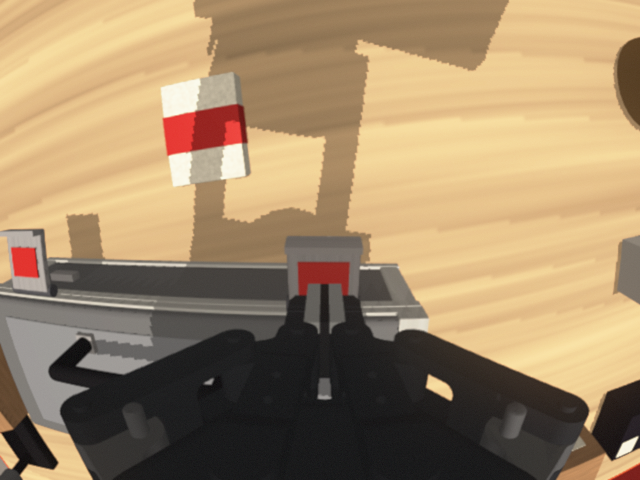

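Call:
jog_arm --series '[[[0,0,0.02,0,0,0],[0,0,0.04,0,0,0],[0,0,0.05,0,0,0],[0,0,0.055,0,0,0],[0,0,0.06,0,0,0]]]'

```text
t: 44.95
eef_pos: [423.0, -88.9, 92.1]
eef_rot: [-0.278, -3.129, 0.001]
wrist_force: [-4.6, 0.4, 4.6]
gripper_width: 0.0
```

Call:
jog_arm --series '[[[0,0,0.005,0,0,0],[0,0,0.01,0,0,0],[0,0,0.014,0,0,0]]]'

```text
t: 45.25
eef_pos: [424.3, -89.3, 78.3]
eef_rot: [0.278, 3.127, -0.002]
wrist_force: [-1.2, 0.5, 4.2]
gripper_width: -0.2
```

```bash
python3 -c "
from cs import *
st();loc();wcap('w34')"
```

```text
t 45.25 p [424.3 -89.3  78.3] xang 169.8 z [ 0.002 -0.001 -1.   ] F [-1.2  0.5  4.2] w -0.2 q [-0.37  0.35  2.03 -0.    0.76 -1.76]
case XY -102.6 109.4 z 78.3
```

View pics/w34.png

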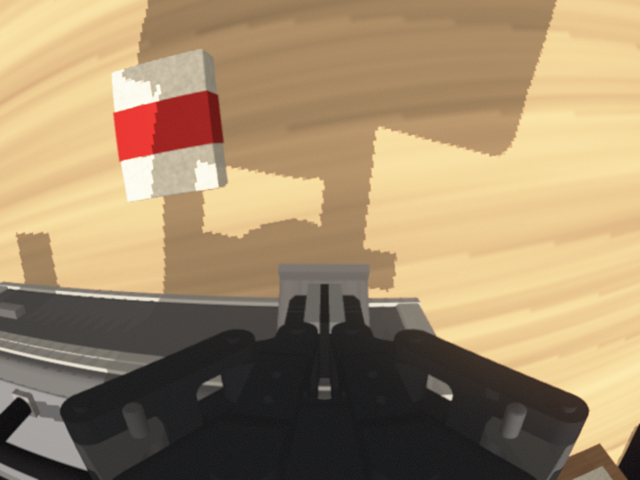

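Call:
jog_arm --series '[[[0,0,0.006,0,0,0],[0,0,0.012,0,0,0],[-0.002,0,0.016,0,0,0],[-0.004,0,0.016,0,0,0],[-0.006,0,0.016,0,0,0]]]'

```text
t: 45.8
eef_pos: [428.0, -89.6, 61.0]
eef_rot: [-0.278, -3.126, -0.0]
wrist_force: [-4.5, 0.6, -2.0]
gripper_width: -0.1
```

Call:
jog_arm --series '[[[-0.001,0,0,0,0,0],[-0.002,0,0,0,0,0],[-0.003,0,0,0,0,0]]]'

```text
t: 46.1
eef_pos: [430.4, -89.9, 60.9]
eef_rot: [-0.278, -3.125, -0.001]
wrist_force: [-3.8, 0.1, -2.2]
gripper_width: 0.1
```

```bash
python3 -c "
from cs import *
st();loc()"
```

```text
t 46.10 p [430.4 -89.9  60.9] xang 169.8 z [-0.004  0.001 -1.   ] F [-3.8  0.1 -2.2] w 0.1 q [-0.36  0.39  2.03 -0.    0.73 -1.76]
case XY -96.5 109.9 z 60.9
```

Call:
jog_arm --series '[[[-0.002,0,0,0,0,0],[-0.003,0,0,0,0,0],[-0.0045,0,0,0,0,0]]]'

```text
t: 46.4
eef_pos: [434.6, -90.5, 60.8]
eef_rot: [-0.278, -3.124, -0.001]
wrist_force: [-3.7, 0.3, -2.5]
gripper_width: 0.1
```

Call:
jog_arm --series '[[[-0.001,0,0,0,0,0],[-0.002,0,0,0,0,0],[-0.003,0,0,0,0,0]]]'

```text
t: 46.7
eef_pos: [434.8, -90.5, 60.6]
eef_rot: [-0.276, -3.119, -0.002]
wrist_force: [-11.8, -0.6, 8.1]
gripper_width: -0.0
```

```bash
python3 -c "
from cs import *
st();loc()"
```

```text
t 46.70 p [434.8 -90.5  60.6] xang 169.9 z [-0.01   0.002 -1.   ] F [-11.8  -0.6   8.1] w -0.0 q [-0.36  0.4   2.01 -0.    0.74 -1.75]
case XY -92.1 110.2 z 60.6
```

Call:
jog_arm --series '[[[-0.001,0,0,0,0,0],[-0.002,0,0,0,0,0],[-0.002,0,0,0,0,0]]]'

```text
t: 47.0
eef_pos: [434.7, -90.5, 60.6]
eef_rot: [-0.275, -3.116, -0.002]
wrist_force: [-10.1, -0.7, 5.1]
gripper_width: 0.1
```

```bash
python3 -c "
from cs import *
st();loc()"
```

```text
t 47.00 p [434.7 -90.5  60.6] xang 169.9 z [-0.014  0.003 -1.   ] F [-10.1  -0.7   5.1] w 0.1 q [-0.36  0.4   2.01 -0.    0.75 -1.75]
case XY -92.2 110.1 z 60.6
```

Call:
jog_arm --series '[[[0.005,0,-0.002,0,0,0],[0.015,0,-0.002,0,0,0],[0.03,0,-0.005,0,0,0],[0.05,0,-0.02,0,0,0],[0.05,0,-0.06,0,0,0]]]'

```text
t: 47.5
eef_pos: [379.9, -79.6, 119.5]
eef_rot: [-0.275, -3.106, -0.007]
wrist_force: [0.4, -1.2, 0.1]
gripper_width: 0.3
```

```bash
python3 - <<'E'
from cs import *
st();loc(); o,d,P=wcap('w35')
q=P[...,:2]-C; X=q@EX; Y=q@EY; z=P[...,2]
m=(abs(Y-110)<15)&(X<-60)&(X>-140)&(z>30)&(z<110)
for z0 in range(35,110,5):
    k=m&(abs(z-z0)<2.5); print(z0,k.sum(), np.percentile(X[k],[5,50,95]).round(1) if k.sum()>5 else None)
o,d=cap('scene'); save(cv2.resize(d['frame'][150:290,200:360],None,fx=4.5,fy=4.2),'s35.png')
E
```

```text
t 47.50 p [379.9 -79.6 119.5] xang 169.9 z [-0.023  0.006 -1.   ] F [ 0.4 -1.2  0.1] w 0.3 q [-0.38  0.23  2.06 -0.    0.88 -1.77]
case XY -148.1 110.8 z 119.5
35 0 None
40 0 None
45 0 None
50 0 None
55 0 None
60 0 None
65 0 None
70 0 None
75 0 None
80 58 [-82.8 -81.2 -80.4]
85 58 [-81.7 -80.8 -80.2]
90 83 [-81.5 -80.7 -79.6]
95 61 [-80.4 -79.5 -78.4]
100 0 None
105 0 None
```

View pics/w35.png

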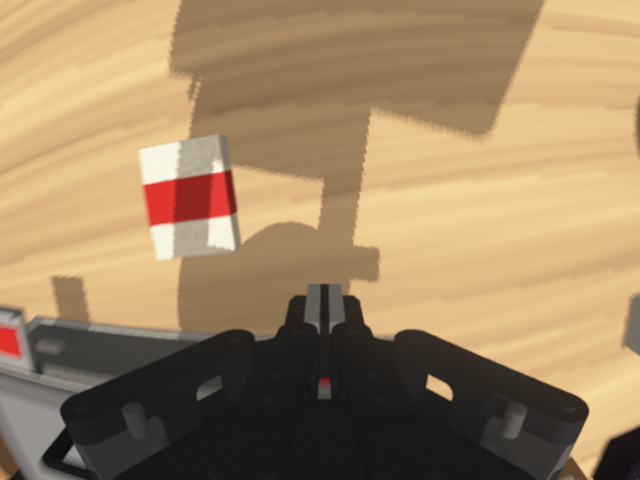

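View pics/s35.png

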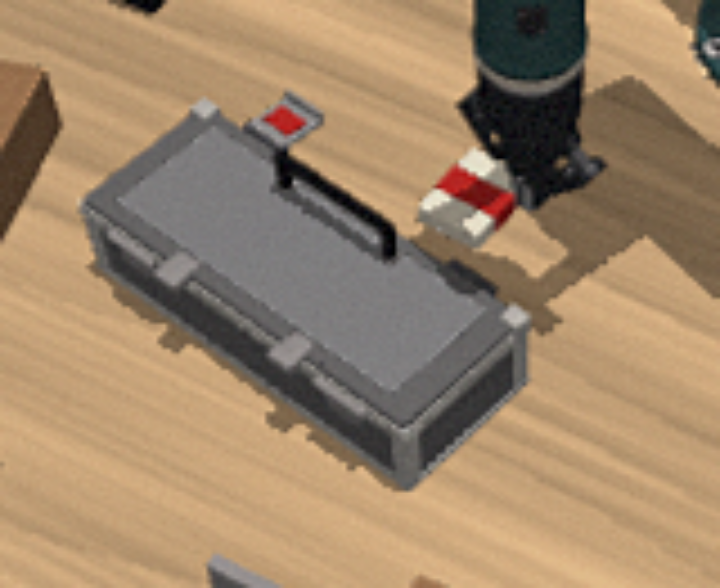

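```bash
python3 -c "
from cs import *
show(W(-102,-110,125),down(169.55))"
```

```text
d [-0.0362, -0.2196, -0.0003] w [-0.1, -0.4, 0.3]
```

Call:
jog_arm --series '[[[0,-0.03,-0.02,0,0,0],[0,-0.075,-0.03,0,0,0],[-0.01,-0.12,-0.03,0,0,0],[-0.025,-0.165,-0.03,0,0,0],[-0.036,-0.2,-0.03,0,0,0]]]'

```text
t: 48.1
eef_pos: [388.7, -288.8, 154.8]
eef_rot: [-0.278, -3.125, 0.004]
wrist_force: [0.9, 0.3, 0.3]
gripper_width: 0.2
```

```bash
python3 -c "
from cs import *
st();loc();show(W(-102,-110,110),down(169.55))"
```

```text
t 48.10 p [ 388.7 -288.8  154.8] xang 169.8 z [-0.005 -0.002 -1.   ] F [0.9 0.3 0.3] w 0.2 q [-0.78  0.29  1.84 -0.01  1.01 -2.17]
case XY -101.5 -93.3 z 154.8
d [0.0004, -0.0166, 0.0449] w [-0.2, -0.2, 0.3]
```

Call:
jog_arm --series '[[[0,-0.01,0,0,0,0],[0,-0.0166,0.01,0,0,0],[0,-0.0166,0.02,0,0,0],[0,-0.0166,0.025,0,0,0],[0,-0.0166,0.025,0,0,0]]]'

```text
t: 48.6
eef_pos: [384.6, -302.8, 128.5]
eef_rot: [-0.276, -3.122, -0.0]
wrist_force: [0.4, 0.4, 0.4]
gripper_width: -0.1
```

```bash
python3 -c "
from cs import *
st();loc();show(W(-102,-110,110),down(169.55));wcap('w36')"
```

```text
t 48.60 p [ 384.6 -302.8  128.5] xang 169.9 z [-0.007  0.001 -1.   ] F [0.4 0.4 0.4] w -0.1 q [-0.8   0.33  1.86 -0.01  0.96 -2.2 ]
case XY -103.0 -107.8 z 128.5
d [-0.0011, -0.0022, 0.0185] w [-0.0, -0.4, 0.3]
```

View pics/w36.png

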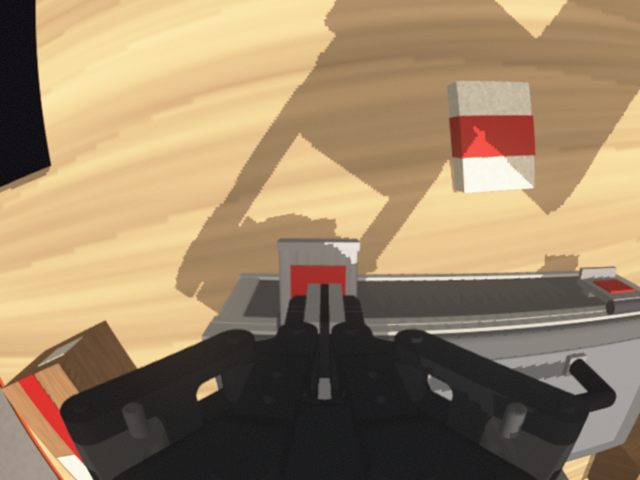

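```bash
python3 - <<'E'
from cs import *
d=dict(np.load('w36.npz')); P=wcloud(d,d['p'],d['q'])
q=P[...,:2]-C; X=q@EX; Y=q@EY; z=P[...,2]
for v in range(262,320,4):
    print(v,[tuple(np.round([X[v,u],Y[v,u],z[v,u]],0)) for u in (590,605,615,625)])
save(cv2.resize(d['frame'][230:340,520:640],None,fx=5,fy=5,interpolation=cv2.INTER_CUBIC),'w36c.png')
E
```

```text
262 [(np.float64(-79.0), np.float64(141.0), np.float64(2.0)), (np.float64(-78.0), np.float64(163.0), np.float64(1.0)), (np.float64(-77.0), np.float64(178.0), np.float64(1.0)), (np.float64(-77.0), np.float64(195.0), np.float64(-0.0))]
266 [(np.float64(-74.0), np.float64(143.0), np.float64(1.0)), (np.float64(-74.0), np.float64(164.0), np.float64(1.0)), (np.float64(-73.0), np.float64(179.0), np.float64(1.0)), (np.float64(-73.0), np.float64(196.0), np.float64(0.0))]
270 [(np.float64(-88.0), np.float64(99.0), np.float64(50.0)), (np.float64(-87.0), np.float64(117.0), np.float64(49.0)), (np.float64(-87.0), np.float64(129.0), np.float64(50.0)), (np.float64(-68.0), np.float64(198.0), np.float64(0.0))]
274 [(np.float64(-84.0), np.float64(100.0), np.float64(50.0)), (np.float64(-83.0), np.float64(118.0), np.float64(49.0)), (np.float64(-70.0), np.float64(167.0), np.float64(15.0)), (np.float64(-64.0), np.float64(198.0), np.float64(1.0))]
278 [(np.float64(-81.0), np.float64(101.0), np.float64(50.0)), (np.float64(-81.0), np.float64(117.0), np.float64(51.0)), (np.float64(-81.0), np.float64(128.0), np
[... 1719 characters left out ...]
10 [(np.float64(-71.0), np.float64(75.0), np.float64(85.0)), (np.float64(-70.0), np.float64(90.0), np.float64(86.0)), (np.float64(-76.0), np.float64(89.0), np.float64(97.0)), (np.float64(-74.0), np.float64(101.0), np.float64(96.0))]
314 [(np.float64(-70.0), np.float64(73.0), np.float64(88.0)), (np.float64(-70.0), np.float64(86.0), np.float64(90.0)), (np.float64(-70.0), np.float64(94.0), np.float64(93.0)), (np.float64(-70.0), np.float64(105.0), np.float64(94.0))]
318 [(np.float64(-70.0), np.float64(69.0), np.float64(93.0)), (np.float64(-68.0), np.float64(85.0), np.float64(93.0)), (np.float64(-68.0), np.float64(93.0), np.float64(95.0)), (np.float64(-68.0), np.float64(103.0), np.float64(97.0))]
```

View pics/w36c.png

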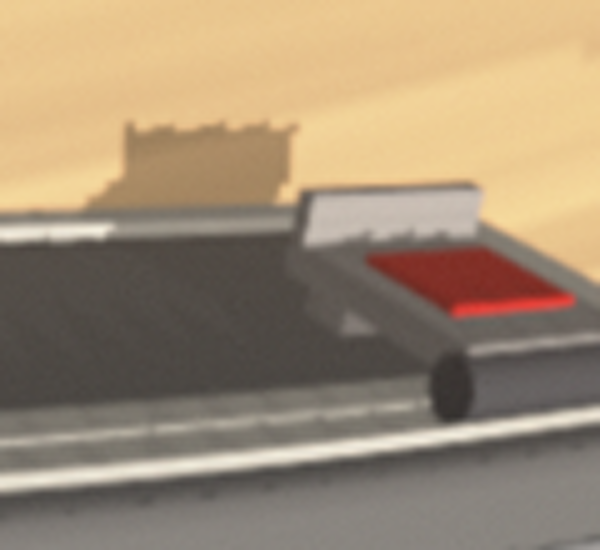

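Call:
jog_arm --series '[[[-0.001,-0.002,0.01,0,-0.4,0],[-0.001,-0.002,0.02,0,-0.4,0],[-0.001,-0.002,0.027,0,-0.4,0],[-0.001,-0.002,0.032,0,-0.4,0],[-0.001,-0.002,0.037,0,-0.4,0]]]'

```text
t: 49.15
eef_pos: [385.1, -305.1, 91.8]
eef_rot: [-0.276, -3.129, 0.001]
wrist_force: [-2.1, 1.4, 5.3]
gripper_width: 0.1
```

Call:
jog_arm --series '[[[0,0,0.005,0,0,0],[0,0,0.01,0,0,0],[0,0,0.014,0,0,0]]]'

```text
t: 49.45
eef_pos: [385.5, -305.6, 77.8]
eef_rot: [0.276, 3.129, -0.003]
wrist_force: [-0.1, -0.4, 4.5]
gripper_width: 0.0
```

```bash
python3 -c "
from cs import *
st();loc()"
```

```text
t 49.45 p [ 385.5 -305.6   77.8] xang 169.9 z [ 0.001 -0.002 -1.   ] F [-0.1 -0.4  4.5] w 0.0 q [-0.81  0.41  1.91 -0.    0.82 -2.2 ]
case XY -101.5 -110.4 z 77.8
```

Call:
jog_arm --series '[[[0,0,0.006,0,0,0],[0,0,0.012,0,0,0],[-0.002,0,0.016,0,0,0],[-0.004,0,0.016,0,0,0],[-0.006,0,0.016,0,0,0]]]'

```text
t: 49.95
eef_pos: [390.4, -305.7, 61.1]
eef_rot: [-0.275, -3.128, -0.0]
wrist_force: [-3.9, 0.8, -2.2]
gripper_width: -0.1
```

Call:
jog_arm --series '[[[-0.001,0,0,0,0,0],[-0.002,0,0,0,0,0],[-0.003,0,0,0,0,0]]]'

```text
t: 50.25
eef_pos: [393.0, -305.9, 60.9]
eef_rot: [-0.275, -3.127, -0.001]
wrist_force: [-4.2, 0.4, -4.0]
gripper_width: -0.4
```

```bash
python3 -c "
from cs import *
st();loc()"
```

```text
t 50.25 p [ 393.  -305.9   60.9] xang 169.9 z [-0.003  0.001 -1.   ] F [-4.2  0.4 -4. ] w -0.4 q [-0.8   0.45  1.9  -0.    0.8  -2.19]
case XY -94.1 -109.3 z 60.9
```

Call:
jog_arm --series '[[[-0.001,0,0,0,0,0],[-0.002,0,0,0,0,0],[-0.003,0,0,0,0,0]]]'

```text
t: 50.55
eef_pos: [395.0, -306.0, 60.7]
eef_rot: [-0.274, -3.125, -0.002]
wrist_force: [-9.2, -0.9, 0.4]
gripper_width: 0.2
```

```bash
python3 -c "
from cs import *
st();loc()"
```

```text
t 50.55 p [ 395.  -306.    60.7] xang 170.0 z [-0.005  0.002 -1.   ] F [-9.2 -0.9  0.4] w 0.2 q [-0.8   0.45  1.9  -0.    0.8  -2.19]
case XY -92.2 -109.0 z 60.7
```

Call:
jog_arm --series '[[[-0.001,0,0,0,0,0],[-0.0015,0,0,0,0,0],[-0.002,0,0,0,0,0]]]'

```text
t: 50.85
eef_pos: [395.0, -306.0, 60.7]
eef_rot: [-0.272, -3.121, -0.003]
wrist_force: [-13.3, -1.7, 3.0]
gripper_width: 0.3
```

Call:
jog_arm --series '[[[0.005,0,-0.002,0,0,0],[0.015,0,-0.002,0,0,0],[0.03,0,-0.005,0,0,0],[0.05,0,-0.02,0,0,0],[0.05,0,-0.06,0,0,0]]]'

```text
t: 51.35
eef_pos: [341.4, -293.7, 119.1]
eef_rot: [-0.274, -3.114, -0.013]
wrist_force: [0.5, 0.0, -0.1]
gripper_width: 0.1
```

Call:
jog_arm --series '[[[0,0.03,-0.03,0,0,0],[0,0.07,-0.06,0,0,0],[0,0.11,-0.08,0,0,0],[0,0.11,-0.08,0,0,0]]]'

```text
t: 51.75
eef_pos: [362.2, -183.1, 202.3]
eef_rot: [-0.269, -3.119, -0.013]
wrist_force: [-0.3, 0.1, 0.4]
gripper_width: -0.2
```

```bash
python3 - <<'E'
from cs import *
st();loc(); o,d,P=wcap('w37')
q=P[...,:2]-C; X=q@EX; Y=q@EY; z=P[...,2]
for s in (110,-110):
    print(s)
    m=(abs(Y-s)<17)&(X<-60)&(X>-140)&(z>30)&(z<110)
    for z0 in range(45,100,5):
        k=m&(abs(z-z0)<2.5); print(z0,k.sum(), np.percentile(X[k],[5,50,95]).round(1) if k.sum()>5 else None)
for x0 in range(-60,70,30):
    m=(abs(X-x0)<6)&(abs(Y-90)<40)&(z>80)&(z<125); print(x0, m.sum(), np.median(z[m]).round(1) if m.sum() else None)
o,d=cap('scene'); save(cv2.resize(d['frame'][130:370,180:500],None,fx=2.4,fy=2.4),'s37.png')
E
```

```text
t 51.75 p [ 362.2 -183.1  202.3] xang 170.1 z [-0.01   0.009 -1.   ] F [-0.3  0.1  0.4] w -0.2 q [-0.64  0.12  1.93  0.    1.11 -2.04]
case XY -146.7 5.9 z 202.3
110
45 45 [-89.6 -89.  -67.9]
50 368 [-89.1 -84.8 -80.8]
55 55 [-81.7 -81.2 -67.9]
60 79 [-83.1 -82.4 -68.3]
65 85 [-83.2 -82.5 -81. ]
70 93 [-83.1 -82.5 -81.1]
75 102 [-83.2 -82.5 -80.8]
80 153 [-83.  -81.8 -80.6]
85 107 [-81.7 -81.1 -80.4]
90 174 [-81.7 -80.7 -69.7]
95 560 [-79.8 -75.3 -67.8]
-110
45 46 [-89.7 -89.  -68. ]
50 356 [-89.1 -84.8 -81. ]
55 48 [-81.8 -81.3 -67.9]
60 89 [-83.2 -82.5 -80.5]
65 89 [-83.2 -82.5 -80.7]
70 88 [-83.4 -82.7 -80.9]
75 92 [-83.2 -82.6 -80.8]
80 147 [-83.2 -81.9 -80.7]
85 103 [-81.9 -81.2 -80.6]
90 165 [-81.7 -80.7 -69.7]
95 600 [-79.9 -74.8 -67.8]
-60 133 101.2
-30 158 102.9
0 0 None
30 0 None
60 0 None
```

View pics/w37.png

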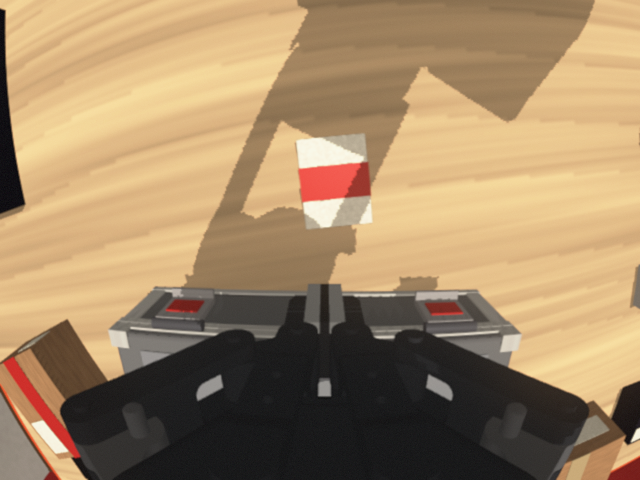

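View pics/s37.png

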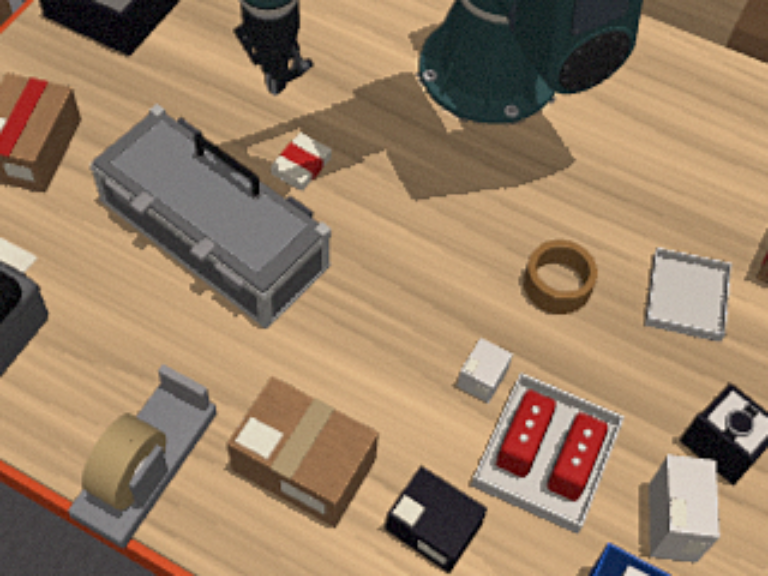

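```bash
python3 -c "
from h import *
st(); print(r.close_job())"
```

```text
t 51.85 p [ 361.7 -185.9  200.5] xang 170.1 z [-0.013  0.008 -1.   ] F [-0.3 -1.5 -0.2] w -0.3 q [-0.64  0.12  1.93 -0.    1.11 -2.04]
the job is handed in; nothing more can be done
None
```

I repacked the case and handed the job in at about 52 s; the last checks were all in order, but the interface gives no verdict.

- **Lid opened:** I lifted it by its handle onto its stop. Two red speakers were inside, in pockets 0 and 1.
- **Red speakers:** both stand upright in the larger white tray. Their tops measured about 63–65 mm (66 mm expected), and they sit about 36 mm either side of the tray's centre line, inside the 45 mm limit.
- **Teal speakers:** all three are down in pockets 0, 1 and 3. Before I shut the lid their tops measured 73 mm, which is what 12 mm floor plus 62 mm speaker should give. I could not see them again after that.
- **Lid shut:** its top measured flat at 102.8 mm from front to back.
- **Latches:** both were folded down after the lid was shut. The flap faces are vertical to within 1 mm between 55 and 85 mm up.
- **Other stock:** nothing looked moved in the last picture; I did not measure those positions.

**Contact forces:**
- Setting down the last teal speaker (pocket 0) pressed its floor with a short 75 N wrist-force reading. It was freed and let go gently afterwards.
- Reaching for the handle of the open lid gave a short 32 N contact, probably the gripper on the lid's edge. That is below the 40 N limit for the gripper's body.

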